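# Stack and close a two-tray fittings kit on its skid

## Robot

A 6-joint arm with a two-finger parallel gripper is mounted at the origin on the work surface. World frame = base frame: x ahead of the robot, y to its left, z up, the work surface at z = 0. Lengths are in m, angles in rad, forces in N, time in s.
With the tool pointing down it reaches from about 0.375 to 0.975 m from the base axis. Payload 3.8 kg.
Tool frame: the origin (TCP) lies at the very end of the fingers, on their centre line; the grasp point (between the pads) lies 19 mm behind it; z points along the fingers, x is the direction in which the jaws open and shut, and the axes are right-handed (so a half turn about z gives the same grasp; the last joint's range is limited). The gripper opens to 85 mm and grips with 20 to 120 N. Pads are 22 mm wide; open, the fingers measure 114 mm over their backs; the gripper's body (76 mm by 85 mm) begins 54 mm behind the grasp point. The pads swing forward as they close: fully open they stand 13 mm farther back than shut.
Start: joints at [-1.338, 0.264, 1.604, -0, 1.274, -0.037], TCP at [0.18, -0.651, 0.231] pointing down, gripper open.
Joint ranges: [-2.63, 2.63], [-0.94, 2.18], [0.31, 2.57], [-1.31, 4.45], [0, 2.66], [-2.55, 2.55]. Speed limits (rad/s): [2.57, 2.57, 3.14, 3.14, 3.14, 3.14].

## Interface

Orientations are given as a rotation vector (axis times angle).
In Python, from workcell import bot gives the robot as it stands.
- The arm moves only by the tool carry_out, never from a script. Its argument "deltas" is a list of rows, each an object with "delta_pos": the shift along the tool's x, y, z in m, a list of three; "dr": the turn, a rotation vector about the tool's x, y, z in rad, a list of three. A call has 1 to 10 rows; each row shifts and turns the commanded pose from where the row before left it, along the tool's axes as they then stand; what a row does not reach is not made up. A row lasts 1/8 s, in which the tool goes at most 62.5 mm and 10.7 degrees, less where a joint would pass 70% of its speed; a pose out of reach is approached as far as the arm can. A call is refused whole if a number of a shift passes 0.0625 or a number of a turn 0.188, either way. A call with a gripper value outside its range is refused whole. "grip" is the opening, from 0 (shut) to 1 (fully open), set as the call begins (left out, the last holds). The fingers move at their own pace and stop on an object; "force" is the grip in N (left out, the last holds). Time passes only in rows, so rows that do not move let the fingers close. It gives the time, the measured TCP pose, the force and the opening at its end, in the units of the state.
- bot.read_state(): the state, without advancing time (a new reading comes with each control period).
- bot.read_camera(name): name is "side" or "top" or "wrist"; returns a dict with "frame" (420x560x3 uint8, red, green, blue), "K" (3x3 intrinsics, pixels), "k1" (the pictures are not rectified: a ray, as slopes to the right and down, at radius r is drawn at 1 + k1 r^2 times it, then the intrinsics apply), "xyz" and "attitude" of the camera in the world; the wrist camera has in their place "hand_eye" (4x4, takes a point from camera to tool coordinates, whose origin is the TCP and whose axes are the tool frame's). Camera axes: x right, y down, z forward; pixel columns grow to the right and rows downward; lengths in m; the calibration is good to about 2 mm. A picture is of the moment at which its call begins: read the wrist's pose just before it. There is no depth.
- bot.finish_job(): hands the job in, once; it reports no verdict.
The state is a dict: "time": time; "q": joint angles; "joint_vel": joint speeds; "joint_torque": joint torques, N m; "tool_pos": TCP position; "tcp_rot": TCP orientation; "wrist_force": force on the tool from outside, world axes, zero at the start; "torque": the same for the moment, N m; "width": opening from 0.0 (shut) to 1.0 (fully open).
Only numpy, scipy, OpenCV 4.12 (cv2) and the standard library are available. Lean on these libraries where they do the work, as an engineer would, in place of code of your own. Each camera call takes 0.05 s, during which the arm holds its last target.

## Task

Build the fittings kit on the black skid, in this order: set the blue tray with its two grey caps on the skid, stack the yellow tray on the blue one, put the brass coupling into the yellow tray, and close it with the red lid. Each layer must be fully down between the corner lugs of the layer below. Keep trays and lid upright, set everything down gently instead of dropping it, and leave the other things on the bench where they are.

Things in the scene. Friction and masses are not known exactly. Their poses are not given: they have to be found in the camera images.
- skid_deck (a point): black skid fixed to the bench, 148 x 168 mm, deck 22 mm above the bench. L-shaped lugs at its corners rise 17 mm over the deck, upright for 6 mm, then flared outward; they hold a layer of 132 (along x) x 152 mm (along y) with 2 mm play a side, also turned half round. Point: centre of the deck's top; x, y along its sides, z up
- blue_tray_mid (a point): blue tray, outside 132 (its x) x 152 (its y) x 60 mm high, walls and floor 5 mm. A carrying rib 12 mm thick to pinch from above runs along x through the middle, up to the rim; a compartment on each side, 122 x 65 mm, centred 38.5 mm to +y and -y. Corner lugs outside the walls as on the skid, 17 mm above the rim; the next layer rests on the rim. 0.3 kg. Point: centre, 30 mm above underside; z up
- yellow_tray_mid (a point): yellow tray, outside 132 (its x) x 152 (its y) x 60 mm high, walls and floor 5 mm. A carrying rib 12 mm thick to pinch from above runs along x through the middle, up to the rim; a compartment on each side, 122 x 65 mm, centred 38.5 mm to +y and -y. Corner lugs outside the walls as on the skid, 17 mm above the rim; the next layer rests on the rim. 0.3 kg. Point: centre, 30 mm above underside; z up. Empty
- lid_mid (a point): red flat lid, 132 (its x) x 152 (its y) x 12 mm thick, with an upright black grip rib in its middle, 74 mm along x, 14 mm thick, standing from 12 to 57 mm above the underside; fits between the lugs of a tray and rests on its rim; 0.25 kg. This point: middle of the rib, 34.5 mm above the underside; z up
- coupling_mid (a point): brass pipe coupling, upright cylinder 32 mm in diameter, 48 mm high, 0.16 kg. This point: its centre
- cap0_mid (a point): grey pipe cap, 32 mm in diameter, 28 mm high, loose in the blue tray, 42 mm along +x and 38 mm along +y from the tray's middle. This point: its centre
- cap1_mid (a point): second such grey cap, 42 mm along -x and 38 mm along -y from the blue tray's middle. This point: its centre
- white_coupling_mid (a point): white plastic coupling, 32 mm in diameter, 48 mm high; not needed, leave alone. This point: its centre
- steel_nipple_mid (a point): steel nipple, 32 mm in diameter, 48 mm high; not needed, leave alone. This point: its centre
- sealant_jar_mid (a point): white jar with blue cap, 60 mm in diameter, 85 mm high; leave alone. This point: its centre
- spray_can_mid (a point): green spray can, 60 mm in diameter, 170 mm high; leave alone. This point: its centre
- driver_grip (a point): screwdriver lying at the right-hand edge; leave alone. This point: middle of its handle
Mind the look-alikes: they are no part of the job. Of the things that look like the part that bears lid_mid, the larger one is meant. There is more than one size of the part that bears yellow_tray_mid; the job needs the smaller.

How it is judged:
By the outcome, as a careful person would: the job done as asked, in the order asked, and still so for the second after the job is handed in, with the robot touching nothing.
It also fails if it takes over 72 s, if anything falls off the work surface, if the arm or the gripper's body presses on something with over 40 N, if the wrist force passes 120 N, or if a joint passes its speed limit or range.

## Working session

There is one attempt and no reset: what is moved stays moved. The work goes in short steps, Python scripts to look and compute and a tool call to move; the robot and the scene stay as the last step left them, time stands still between calls to the robot, and variables do not carry over. Pictures are saved under pics/ and viewed, and the job is handed in when it is done.

Besides the shell and the picture viewer there is one more tool, called after "Call:" in YAML: its name, and indented under it one key for each argument. carry_out: Moves the arm, as the interface text tells. Its arguments: {"type":"object","properties":{"deltas":{"type":"array"},"grip":{"type":"number"},"force":{"type":"number"}},"required":["deltas"]}

```bash
ls; mkdir -p pics; python3 - <<'E'
from workcell import bot
import cv2,pickle
print(bot.read_state())
d={}
for n in ["side","top","wrist"]:
    c=bot.read_camera(n); d[n]=c
    cv2.imwrite(f"pics/{n}0.png",c["frame"][:,:,::-1])
    print(n,{k:v for k,v in c.items() if k!="frame"})
pickle.dump(d,open("c0.pkl","wb"))
E
```

```text
pics
{'time': 0.0, 'q': array([-1.33790394e+00,  2.64741200e-01,  1.60536221e+00, -1.96924346e-05,
        1.27368127e+00, -3.68992594e-02]), 'joint_vel': array([-0.00028077,  0.00034284,  0.00123612,  0.00125055, -0.00050079,
       -0.00021523]), 'joint_torque': array([ 1.91748652e-03, -5.15111625e+01, -3.67315221e+01, -2.58102973e-04,
        1.29015162e-02, -3.02610204e-06]), 'tool_pos': array([ 0.17973467, -0.64988557,  0.22997643]), 'tcp_rot': array([-2.49892494,  1.90166384,  0.00267885]), 'wrist_force': array([ 0.32060508, -0.65004548,  0.65675289]), 'torque': array([ 0.01855783, -0.07796286, -0.02610699]), 'width': 0.9991022235011362}
side {'K': array([[487.37401655,   0.        , 270.24644478],
       [  0.        , 487.37401655, 207.3361115 ],
       [  0.        ,   0.        ,   1.        ]]), 'k1': -0.00965132657163237, 'xyz': array([-0.18486671,  0.80645226,  1.00200212]), 'attitude': array([-0.80093242,  2.50301878, -1.1568469 ])}
top {'K': array([[476.32131168,   0.        , 279.83996369],
       [  0.        , 476.32131168, 210.8903184 ],
       [  0.        ,   0.        ,   1.        ]]), 'k1': -0.12509790948770555, 'xyz': array([ 0.30012864, -0.06234109,  1.44468509]), 'attitude': array([-2.18637327,  2.14640888, -0.14066469])}
wrist {'K': array([[373.99713371,   0.        , 272.54985582],
       [  0.        , 373.99713371, 211.9214623 ],
       [  0.        ,   0.        ,   1.        ]]), 'k1': 0.00020233376130344822, 'hand_eye': array([[ 9.99998969e-01,  1.39207512e-03, -3.53566965e-04,
         6.75094597e-04],
       [-1.21403020e-03,  9.50791937e-01,  3.09827725e-01,
        -7.93595406e-02],
       [ 7.67472087e-04, -3.09826976e-01,  9.50792646e-01,
        -1.42819803e-01],
       [ 0.00000000e+00,  0.00000000e+00,  0.00000000e+00,
         1.00000000e+00]])}
```

View pics/side0.png

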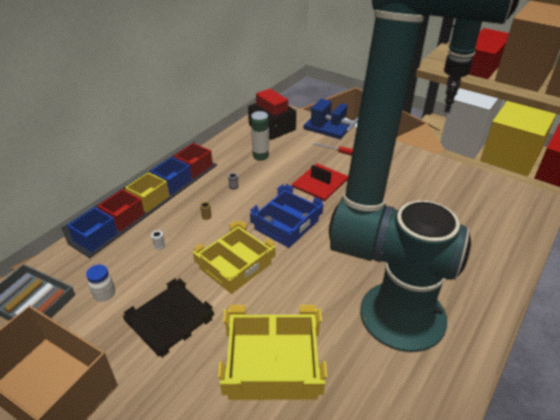

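View pics/top0.png

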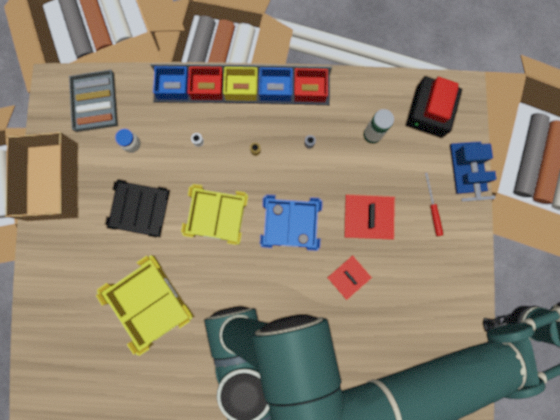

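View pics/wrist0.png

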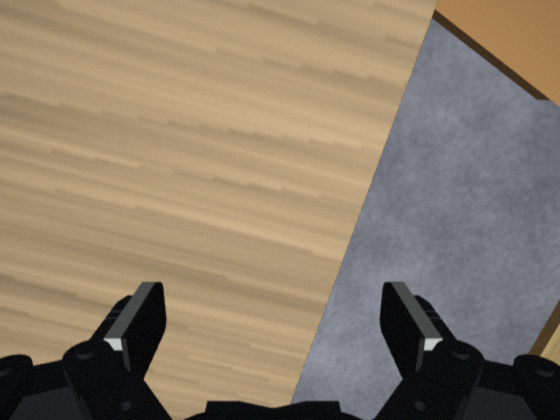

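Top view: the skid is at (138,208) and the blue tray with its caps at (291,223).
- Yellow trays: (216,215) is small and (145,305) is larger. The job needs the smaller, (216,215).
- Red lids: (370,217) is large and (350,278) is small. The larger, (370,217), is meant.
- Couplings: (255,149) is brass, (196,139) white and (310,141) steel. Brass is the one meant.

I'll confirm these in a crop and take coarse measurements.

```bash
cat > h.py <<'E'
import numpy as np,cv2,pickle
from scipy.spatial.transform import Rotation as R
def pose(c,st=None):
    if "hand_eye" in c:
        T=np.eye(4);T[:3,:3]=R.from_rotvec(st["tcp_rot"]).as_matrix();T[:3,3]=st["tool_pos"]
        T=T@c["hand_eye"];return T[:3,:3],T[:3,3]
    return R.from_rotvec(c["attitude"]).as_matrix(),np.array(c["xyz"])
def rays(c,px,st=None):
    px=np.asarray(px,float).reshape(-1,1,2)
    n=cv2.undistortPoints(px,c["K"],np.array([c["k1"],0,0,0,0]),None,None,None).reshape(-1,2) if 0 else cv2.undistortPoints(px,c["K"],np.array([c["k1"],0,0,0,0.])).reshape(-1,2)
    Rm,t=pose(c,st);d=np.c_[n,np.ones(len(n))]@Rm.T
    return t,d
def plane(c,px,z,st=None):
    t,d=rays(c,px,st);return t+d*((z-t[2])/d[:,2])[:,None]
def proj(c,P,st=None):
    Rm,t=pose(c,st);rv=cv2.Rodrigues(Rm.T)[0]
    return cv2.projectPoints(np.asarray(P,float).reshape(-1,1,3),rv,-Rm.T@t,c["K"],np.array([c["k1"],0,0,0,0.]))[0].reshape(-1,2)
def tri(obs):
    A=np.zeros((3,3));b=np.zeros(3)
    for t,d in obs:
        d=d/np.linalg.norm(d);M=np.eye(3)-np.outer(d,d);A+=M;b+=M@t
    X=np.linalg.solve(A,b);return X,[np.linalg.norm((np.eye(3)-np.outer(d,d)/(d@d))@(X-t)) for t,d in obs]
def mask(img,col):
    h=cv2.cvtColor(img,cv2.COLOR_RGB2HSV)
    lo,hi={"blue":((105,120,50),(128,255,255)),"yellow":((24,170,60),(35,255,255)),"brass":((15,110,25),(28,255,130)),"black":((0,0,0),(180,255,50))}.get(col,((0,0,0),(0,0,0)))
    m=cv2.inRange(h,lo,hi)
    if col=="red": m=cv2.inRange(h,(0,150,60),(8,255,255))|cv2.inRange(h,(172,150,60),(180,255,255))
    return m
def comps(m,amin=60):
    n,l,s,c=cv2.connectedComponentsWithStats(m)
    return [(i,s[i],c[i]) for i in range(1,n) if s[i][4]>=amin],l
E
python3 - <<'E'
from h import *
d=pickle.load(open("c0.pkl","rb"));c=d["top"];im=c["frame"]
cv2.imwrite("pics/crop0.png",cv2.resize(im[120:360,90:410][:,:,::-1],None,fx=2.5,fy=2.5,interpolation=cv2.INTER_CUBIC))
for n,p,z in [("skid",(138,208),.022),("yel",(216,215),.06),("bigy",(145,305),.06),("blue",(291,223),.06),("lid",(370,217),.012),("slid",(350,278),.01),("brass",(255,149),.048),("white",(196,139),.048),("steel",(310,141),.048),("spray",(380,122),.17),("jar",(125,140),.085)]:
    print(n,plane(c,p,z)[0].round(3), "side px",proj(d["side"],plane(c,p,z)[0]).round(0))
E
```

```text
skid [0.469 0.352 0.022] side px [[168. 315.]]
yel [0.448 0.109 0.06 ] side px [[236. 250.]]
bigy [0.182 0.308 0.06 ] side px [[273. 352.]]
blue [ 0.429 -0.111  0.06 ] side px [[287. 210.]]
lid [ 0.456 -0.353  0.012] side px [[321. 180.]]
slid [ 0.271 -0.293  0.01 ] side px [[362. 210.]]
brass [0.651 0.    0.048] side px [[207. 205.]]
white [0.679 0.179 0.048] side px [[158. 235.]]
steel [ 0.679 -0.165  0.048] side px [[234. 176.]]
spray [ 0.706 -0.352  0.17 ] side px [[260. 117.]]
jar [0.663 0.385 0.085] side px [[101. 272.]]
```

View pics/crop0.png

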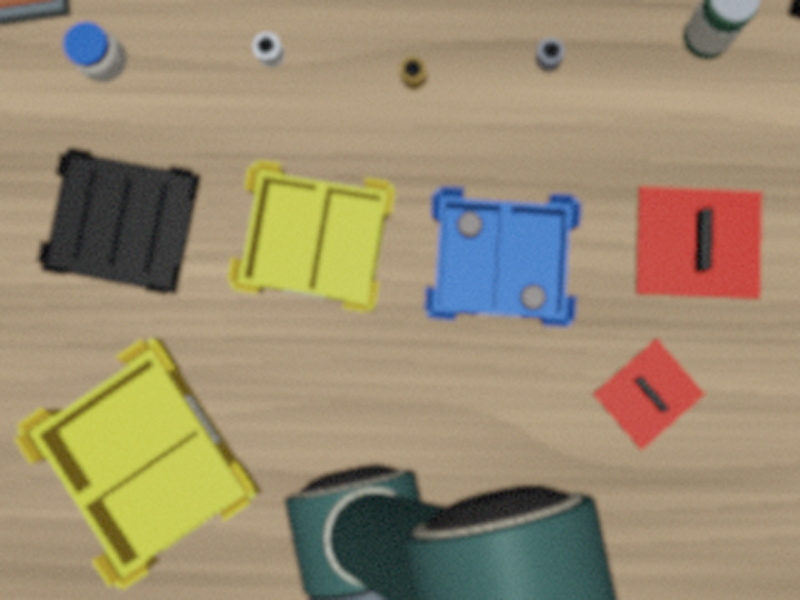

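The crop confirms these choices: small yellow tray, large red lid, brass coupling. Next I move to a look-out pose above the blue tray, with the tool turned square.

Call:
carry_out:
  deltas:
    - {"delta_pos": [0, 0, -0.03], "dr": [0, 0, 0.135]}
    - {"delta_pos": [0, 0, -0.03], "dr": [0, 0, 0.135]}
    - {"delta_pos": [-0.054, -0.025, 0], "dr": [0, 0, 0]}
    - {"delta_pos": [-0.054, -0.025, 0], "dr": [0, 0, 0]}
    - {"delta_pos": [-0.054, -0.025, 0], "dr": [0, 0, 0]}
    - {"delta_pos": [-0.054, -0.025, 0], "dr": [0, 0, 0]}
    - {"delta_pos": [-0.054, -0.025, 0], "dr": [0, 0, 0]}
    - {"delta_pos": [-0.054, -0.025, 0], "dr": [0, 0, 0]}
    - {"delta_pos": [-0.054, -0.025, 0], "dr": [0, 0, 0]}
    - {"delta_pos": [0, 0, 0], "dr": [0, 0, 0]}

```text
time: 1.4
tool_pos: [0.3561, -0.2692, 0.2912]
tcp_rot: [-2.227, 2.214, 0.0]
wrist_force: [-0.8, -0.6, -0.8]
width: 1.003
```

```bash
cat > look.py <<'E'
import sys
from workcell import bot
from h import *
def yaw(st):
    m=R.from_rotvec(st["tcp_rot"]).as_matrix();return np.arctan2(m[1,0],m[0,0]),m[:,2]
def look(n,cam="wrist"):
    st=bot.read_state();c=bot.read_camera(cam)
    pickle.dump((st,c),open(f"{n}.pkl","wb"));cv2.imwrite(f"pics/{n}.png",c["frame"][:,:,::-1])
    y,z=yaw(st);print("t",round(st["time"],2),"tcp",st["tool_pos"].round(4),"yaw",round(np.degrees(y),2),"z",z.round(4),"F",st["wrist_force"].round(1),"w",round(st["width"],3))
if __name__=="__main__":
    look(*sys.argv[1:])
E
python3 look.py w1
```

```text
t 1.4 tcp [ 0.3561 -0.2692  0.2912] yaw -89.66 z [ 6.e-04  9.e-04 -1.e+00] F [-0.8 -0.6 -0.8] w 1.003
```

View pics/w1.png

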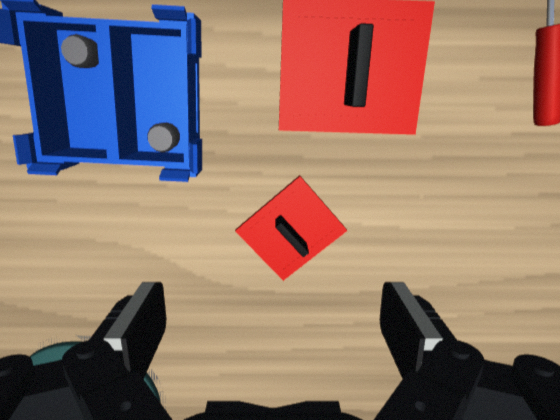

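The wrist view shows the blue tray at (110,90), the large lid at (357,65) and the small lid at (291,228). I'll centre over the blue tray for a second view.

Call:
carry_out:
  deltas:
    - {"delta_pos": [-0.04, -0.03, 0], "dr": [0, 0, 0]}
    - {"delta_pos": [-0.04, -0.03, 0], "dr": [0, 0, 0]}
    - {"delta_pos": [-0.04, -0.03, 0], "dr": [0, 0, 0]}
    - {"delta_pos": [-0.04, -0.03, 0], "dr": [0, 0, 0]}
    - {"delta_pos": [0, 0, 0], "dr": [0, 0, 0]}

```text
time: 2.08
tool_pos: [0.4763, -0.1119, 0.2909]
tcp_rot: [2.224, -2.219, -0.001]
wrist_force: [-0.2, -0.9, -0.7]
width: 1.003
```

```bash
python3 look.py w2
```

```text
t 2.08 tcp [ 0.4763 -0.1119  0.2909] yaw -89.86 z [-5.e-04  3.e-04 -1.e+00] F [-0.2 -0.9 -0.7] w 1.003
```

View pics/w2.png

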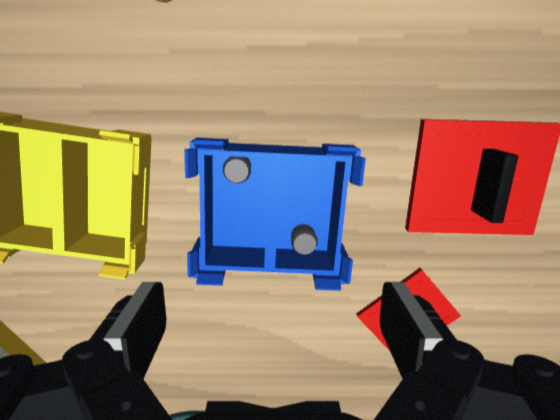

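```bash
python3 - <<'E'
from h import *
for n,(x0,y0,x1,y1) in {"w1":(0,0,210,190),"w2":(180,130,370,295)}.items():
    st,c=pickle.load(open(n+".pkl","rb"));im=c["frame"][y0:y1,x0:x1,::-1]
    f=cv2.convertScaleAbs(im,alpha=1.3,beta=20)
    f=cv2.resize(f,None,fx=3.5,fy=3.5,interpolation=cv2.INTER_CUBIC)
    for k in range((x0//20+1)*20,x1,20): cv2.putText(f,str(k),(int((k-x0)*3.5),10),0,.35,(255,255,255));cv2.line(f,(int((k-x0)*3.5),12),(int((k-x0)*3.5),18),(255,255,255))
    for k in range((y0//20+1)*20,y1,20): cv2.putText(f,str(k),(0,int((k-y0)*3.5)+4),0,.35,(0,0,0));cv2.line(f,(24,int((k-y0)*3.5)),(30,int((k-y0)*3.5)),(0,0,0))
    cv2.imwrite(f"pics/{n}b.png",f)
E
```

```text
(no output)
```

View pics/w2b.png

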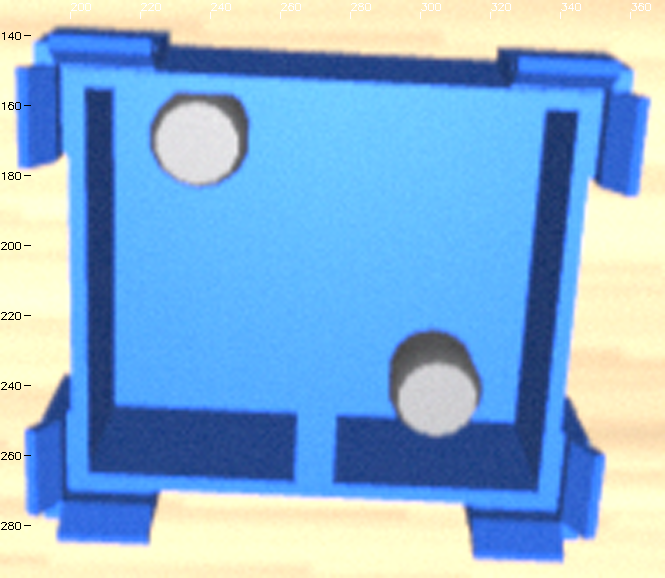

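View pics/w1b.png

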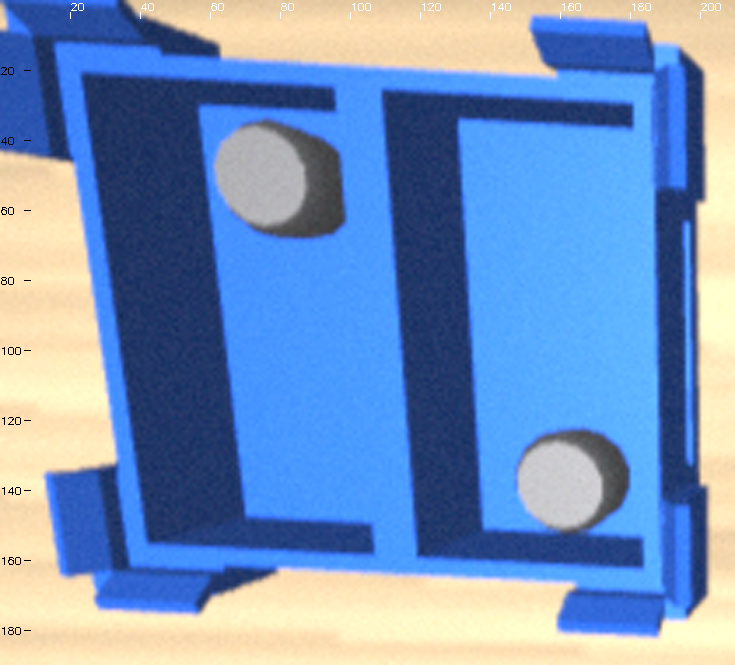

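```bash
cat > fit.py <<'E'
from h import *
# obs: list of (c,st,px list) ; model local xy for each point; triangulate and 2D fit
def rect(obs,model):
    P=[]
    for i in range(len(model)):
        o=[]
        for c,st,px in obs:
            if px[i] is None: continue
            t,d=rays(c,px[i],st);o.append((t,d[0]))
        X,r=tri(o);P.append(X);print(i,X.round(4),"res mm",np.round(np.array(r)*1e3,1))
    return fit2(np.array(P),model)
def fit2(P,model):
    m=np.array(model);mc=m.mean(0);pc=P[:,:2].mean(0);a=m-mc;b=P[:,:2]-pc
    th=np.arctan2((a[:,0]*b[:,1]-a[:,1]*b[:,0]).sum(),(a*b).sum())
    Rm=np.array([[np.cos(th),-np.sin(th)],[np.sin(th),np.cos(th)]])
    cen=pc-Rm@mc;e=(b-a@Rm.T)*1e3
    print("centre",cen.round(4),"ang deg",np.degrees(th).round(2),"z mean",P[:,2].mean().round(4),"fit err mm",e.round(1).tolist())
    return cen,th
E
python3 - <<'E'
from fit import *
s1,c1=pickle.load(open("w1.pkl","rb"));s2,c2=pickle.load(open("w2.pkl","rb"))
p1=[(23.4,20.9),(42.3,155.1),(183.7,162),(180.9,29.4),(106.9,158),(119.1,159.1)]
p2=[(204.3,155.7),(205.7,264.3),(333.7,270),(345.1,161.7),(264.6,267.4),(275.1,268)]
m=[(.061,.071),(-.061,.071),(-.061,-.071),(.061,-.071),(-.061,.006),(-.061,-.006)]
rect([(c1,s1,p1),(c2,s2,p2)],m)
for c,s,p in((c1,s1,p1),(c2,s2,p2)): fit2(plane(c,p,.06,s),m)
# caps in w2
print(plane(c2,[(236.3,170.8),(304.3,244)],.033,s2))
E
```

```text
0 [ 0.4932 -0.0442  0.0611] res mm [0.2 0.2]
1 [ 0.3724 -0.0387  0.0599] res mm [0.5 0.5]
2 [ 0.3665 -0.1801  0.0605] res mm [0.3 0.3]
3 [ 0.4874 -0.1853  0.0601] res mm [0.1 0.1]
4 [ 0.3701 -0.1038  0.0618] res mm [0.2 0.2]
5 [ 0.3688 -0.1154  0.0607] res mm [0.2 0.2]
centre [ 0.43   -0.1121] ang deg -2.43 z mean 0.0607 fit err mm [[-0.8, -0.4], [0.3, -0.1], [0.4, 0.3], [-0.6, 0.3], [0.7, -0.3], [-0.0, 0.1]]
centre [ 0.4299 -0.1117] ang deg -2.49 z mean 0.06 fit err mm [[-0.4, -0.2], [0.0, -0.3], [0.3, 0.2], [-0.2, -0.0], [0.4, 0.2], [-0.1, 0.1]]
centre [ 0.4299 -0.1122] ang deg -2.36 z mean 0.06 fit err mm [[-0.9, -0.1], [1.0, -0.3], [0.5, 0.2], [-0.6, 0.3], [0.1, -0.2], [-0.0, 0.1]]
[[ 0.47195104 -0.07284374  0.033     ]
 [ 0.38606852 -0.14940032  0.033     ]]
```

Blue tray: centre (0.430,-0.112), angle -2.4°, rim z 0.061. Both views agree. Before grasping, I'll look at the yellow tray and the skid from two places.

Call:
carry_out:
  deltas:
    - {"delta_pos": [-0.054, 0, 0], "dr": [0, 0, 0]}
    - {"delta_pos": [-0.054, 0, 0], "dr": [0, 0, 0]}
    - {"delta_pos": [-0.054, 0, 0], "dr": [0, 0, 0]}
    - {"delta_pos": [-0.054, 0, 0], "dr": [0, 0, 0]}
    - {"delta_pos": [-0.054, 0, 0], "dr": [0, 0, 0]}
    - {"delta_pos": [0, 0, 0], "dr": [0, 0, 0]}

```text
time: 2.88
tool_pos: [0.4751, 0.1582, 0.2911]
tcp_rot: [2.224, -2.219, -0.0]
wrist_force: [0.7, -0.7, -0.4]
width: 1.0
```

```bash
python3 look.py w3
```

```text
t 2.88 tcp [0.4751 0.1582 0.2911] yaw -89.88 z [-4.e-04 -1.e-04 -1.e+00] F [ 0.7 -0.7 -0.4] w 1.0
```

Call:
carry_out:
  deltas:
    - {"delta_pos": [-0.05, 0.003, 0], "dr": [0, 0, 0]}
    - {"delta_pos": [-0.05, 0.003, 0], "dr": [0, 0, 0]}
    - {"delta_pos": [-0.05, 0.003, 0], "dr": [0, 0, 0]}
    - {"delta_pos": [-0.05, 0.003, 0], "dr": [0, 0, 0]}
    - {"delta_pos": [0, 0, 0], "dr": [0, 0, 0]}

```text
time: 3.55
tool_pos: [0.4641, 0.3573, 0.2908]
tcp_rot: [2.221, -2.221, 0.0]
wrist_force: [0.8, -0.6, -0.1]
width: 0.995
```

```bash
python3 look.py w4; cat > crop.py <<'E'
import sys
from h import *
def crop(n,x0,y0,x1,y1,out,s=4,al=1.5,be=20):
    st,c=pickle.load(open(n+".pkl","rb"));im=c["frame"][y0:y1,x0:x1,::-1]
    f=cv2.convertScaleAbs(im,alpha=al,beta=be)
    f=cv2.resize(f,None,fx=s,fy=s,interpolation=cv2.INTER_CUBIC)
    for k in range((x0//20+1)*20,x1,20): cv2.putText(f,str(k),(int((k-x0)*s),10),0,.35,(255,0,255));cv2.line(f,(int((k-x0)*s),12),(int((k-x0)*s),18),(255,0,255))
    for k in range((y0//20+1)*20,y1,20): cv2.putText(f,str(k),(0,int((k-y0)*s)+4),0,.35,(255,0,255));cv2.line(f,(24,int((k-y0)*s)),(30,int((k-y0)*s)),(255,0,255))
    cv2.imwrite(f"pics/{out}.png",f)
if __name__=="__main__":
    a=sys.argv; crop(a[1],*map(int,a[2:6]),a[6],*[float(v) for v in a[7:]])
E
```

```text
t 3.55 tcp [0.4641 0.3573 0.2908] yaw -89.99 z [-3.e-04 -6.e-04 -1.e+00] F [ 0.8 -0.6 -0.1] w 0.995
```

View pics/w3.png

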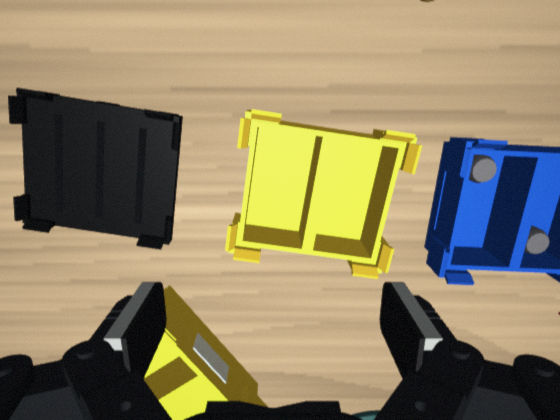

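View pics/w4.png

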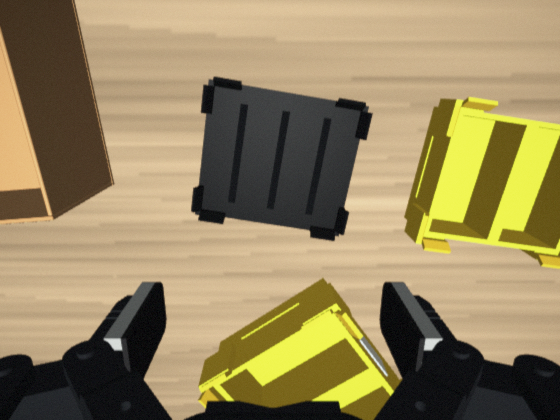

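w4 shows the skid at (282,158); w3 shows the small yellow tray at (325,190) and the skid at (98,168). I'll crop these for corners.

```bash
python3 crop.py w4 180 65 385 250 w4s 3.9 4 20; python3 crop.py w3 0 75 195 255 w3s 4 4 20; python3 crop.py w3 215 95 430 285 w3y 3.7 1.1 0;python3 crop.py w4 400 90 560 275 w4y 3.6 1.1 0
```

```text
(no output)
```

View pics/w4s.png

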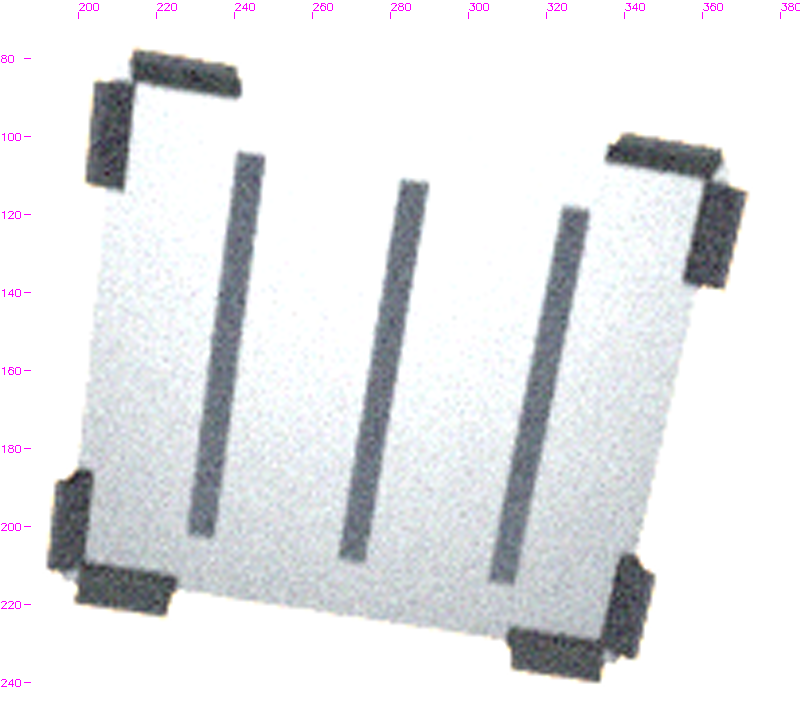

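View pics/w3s.png

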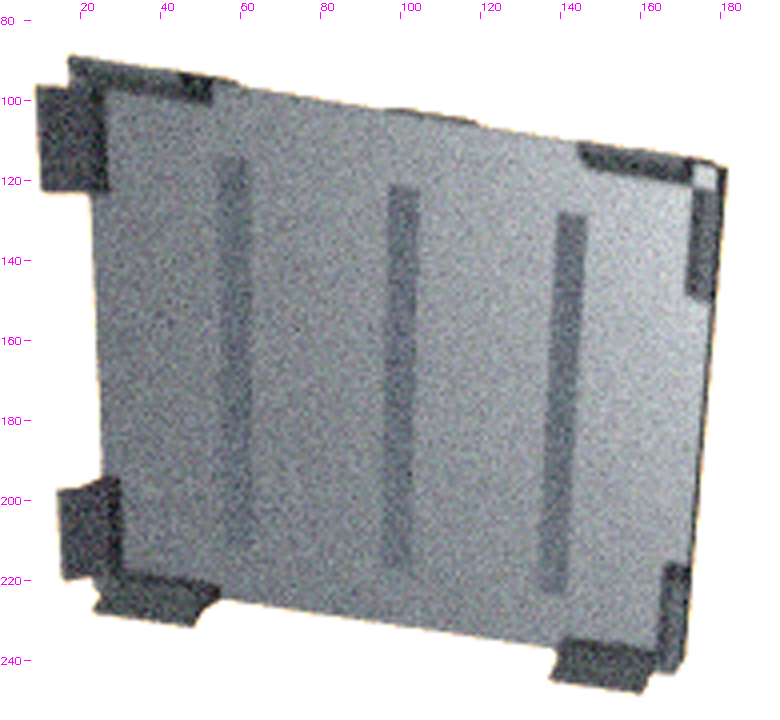

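View pics/w3y.png

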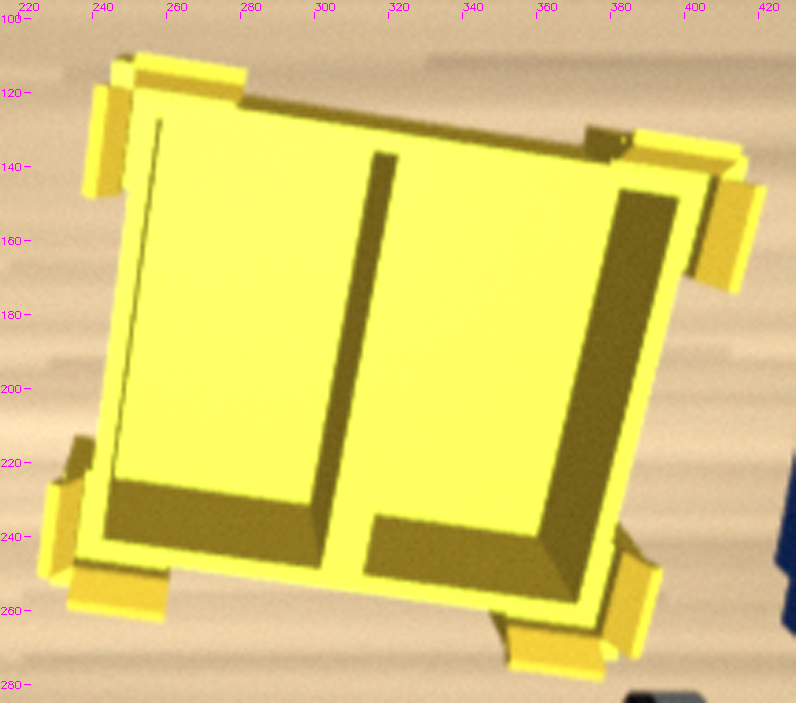

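View pics/w4y.png

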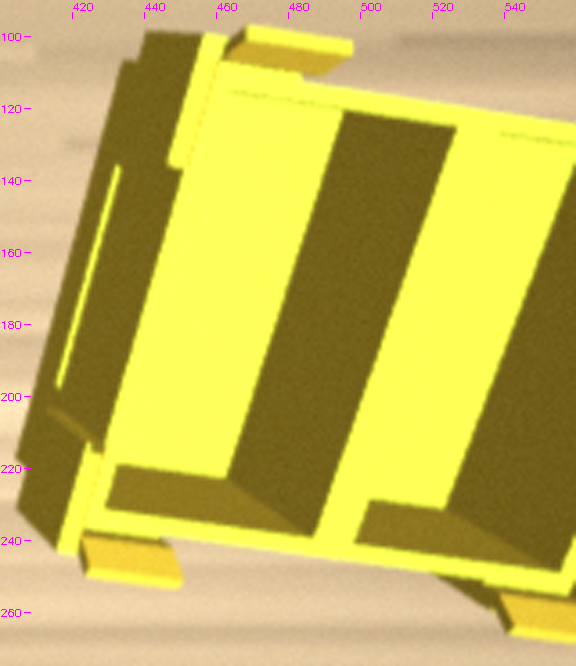

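```bash
python3 - <<'E'
from fit import *
s1,c1=pickle.load(open("w3.pkl","rb"));s2,c2=pickle.load(open("w4.pkl","rb"))
print("SKID lugs w4")
f=lambda L,o,s:[None if p is None else (o[0]+p[0]/s,o[1]+p[1]/s) for p in L]
lug4=f([(133,84),(86,562),(603,641),(706,179)],(180,65),3.9)
m=[(.068,.078),(-.068,.078),(-.068,-.078),(.068,-.078)]
cl,th=fit2(plane(c2,lug4,.022,s2),m)
st4=f([(250,153),(202,536),(414,181),(353,560),(575,207),(502,583)],(180,65),3.9)
st3=f([(233,155),(236,545),(403,186),(396,568),(572,213),(554,594)],(0,75),4)
ms=[(.05,.0395),(-.05,.0395),(.05,0),(-.05,0),(.05,-.0395),(-.05,-.0395)]
print("stripes tri");rect([(c1,s1,st3),(c2,s2,st4)],ms)
print("w4 plane");fit2(plane(c2,st4,.022,s2),ms)
print("w3 plane");fit2(plane(c1,st3,.022,s1),ms)
lug3=f([(104,90),(123,575)],(0,75),4);print("lug left tri");rect([(c1,s1,lug3),(c2,s2,lug4[:2])],m[:2])
print("YELLOW")
y3=f([(104,540),(580,604),(321,569),(364,575),(398,154),(680,198),(160,120)],(215,95),3.7)
y4=f([(106,509),(561,572),(315,538),(356,543),(456,127)],(400,90),3.6)
my=[(-.061,.071),(-.061,-.071),(-.061,.006),(-.061,-.006),(.061,.006),(.061,-.071),(.061,.071)]
rect([(c1,s1,y3[:5]),(c2,s2,y4)],my[:5])
fit2(plane(c1,y3,.06,s1),my);fit2(plane(c2,y4,.06,s2),my[:5])
E
```

```text
SKID lugs w4
centre [0.4675 0.3506] ang deg -8.89 z mean 0.022 fit err mm [[0.2, 0.7], [0.3, -0.1], [-0.4, -0.3], [-0.1, -0.3]]
stripes tri
0 [0.5294 0.387  0.0213] res mm [0.3 0.3]
1 [0.4213 0.4031 0.0248] res mm [0.2 0.2]
2 [0.5218 0.3423 0.0221] res mm [0. 0.]
3 [0.4137 0.359  0.023 ] res mm [0. 0.]
4 [0.5149 0.298  0.0213] res mm [0.1 0.1]
5 [0.4056 0.3146 0.0214] res mm [0.4 0.4]
centre [0.4678 0.3507] ang deg -8.95 z mean 0.0223 fit err mm [[6.1, 5.1], [-3.2, 5.7], [4.6, -0.6], [-4.7, 0.6], [3.8, -5.9], [-6.6, -4.8]]
w4 plane
centre [0.4677 0.3507] ang deg -8.83 z mean 0.022 fit err mm [[6.0, 4.8], [-3.7, 6.0], [4.7, -0.7], [-5.0, 0.6], [4.0, -6.0], [-6.0, -4.7]]
w3 plane
centre [0.4675 0.3509] ang deg -9.14 z mean 0.022 fit err mm [[6.5, 4.7], [-4.2, 7.0], [4.9, -0.6], [-4.8, 0.7], [4.2, -6.2], [-6.5, -5.5]]
lug left tri
0 [0.5465 0.4178 0.0219] res mm [0.4 0.4]
1 [0.4126 0.4376 0.0245] res mm [0.8 0.8]
centre [0.4682 0.3505] ang deg -8.39 z mean 0.0232 fit err mm [[-0.3, 0.0], [0.3, -0.0]]
YELLOW
0 [0.4001 0.1891 0.0606] res mm [0.2 0.2]
1 [0.3795 0.0485 0.0593] res mm [0.1 0.1]
2 [0.3911 0.1257 0.0609] res mm [0.1 0.1]
3 [0.3894 0.1131 0.0607] res mm [0.2 0.2]
4 [0.511  0.1084 0.0598] res mm [0. 0.]
centre [0.4503 0.1106] ang deg -8.07 z mean 0.0603 fit err mm [[0.2, -0.4], [-0.4, -0.4], [0.4, 0.6], [0.3, -0.2], [-0.5, 0.4]]
centre [0.4498 0.1106] ang deg -8.09 z mean 0.06 fit err mm [[0.2, -0.3], [0.3, -0.2], [0.4, 0.5], [0.2, -0.3], [-0.0, 0.5], [-0.6, 0.3], [-0.5, -0.5]]
centre [0.4503 0.1107] ang deg -7.93 z mean 0.06 fit err mm [[0.3, -0.5], [-0.2, 0.3], [0.1, 0.2], [0.2, -0.5], [-0.5, 0.4]]
```

Skid: (0.4677,0.3507), -8.9°, deck at 0.022. Yellow tray: (0.450,0.1106), -8.05°, rim at 0.060. Now I go back for the blue tray.

Call:
carry_out:
  deltas:
    - {"delta_pos": [0.0522, 0.0037, 0], "dr": [0, 0, 0]}
    - {"delta_pos": [0.0522, 0.0037, 0], "dr": [0, 0, 0]}
    - {"delta_pos": [0.0522, 0.0037, 0], "dr": [0, 0, 0]}
    - {"delta_pos": [0.0522, 0.0037, 0], "dr": [0, 0, 0]}
    - {"delta_pos": [0.0522, 0.0037, 0], "dr": [0, 0, 0]}
    - {"delta_pos": [0.0522, 0.0037, 0], "dr": [0, 0, 0]}
    - {"delta_pos": [0.0522, 0.0037, 0.03], "dr": [0, 0, 0]}
    - {"delta_pos": [0.0522, 0.0037, 0.03], "dr": [0, 0, 0]}
    - {"delta_pos": [0.0522, 0.0037, 0.03], "dr": [0, 0, 0.042]}
    - {"delta_pos": [0, 0, 0.05], "dr": [0, 0, 0]}

```text
time: 4.85
tool_pos: [0.4295, -0.1188, 0.1523]
tcp_rot: [-2.163, 2.277, -0.009]
wrist_force: [0.8, 0.7, -0.1]
width: 0.997
```

```bash
cat > to.py <<'E'
import sys
from workcell import bot
from h import *
from look import yaw
x,y,z,a=map(float,sys.argv[1:5])
st=bot.read_state();m=R.from_rotvec(st["tcp_rot"]).as_matrix()
a=np.radians(a);T=np.array([[np.cos(a),np.sin(a),0],[np.sin(a),-np.cos(a),0],[0,0,-1.]]).T
d=np.array([x,y,z])-st["tool_pos"]
print("t",round(st["time"],2),"tcp",st["tool_pos"].round(4),"yaw",np.degrees(yaw(st)[0]).round(2),"F",st["wrist_force"].round(1),"w",round(st["width"],3))
print("shift tool",(m.T@d).round(4),"dr",R.from_matrix(m.T@T).as_rotvec().round(4),"dist",np.linalg.norm(d).round(4))
E
python3 to.py .430 -.112 .022 -92.4
```

```text
t 4.85 tcp [ 0.4295 -0.1188  0.1523] yaw -92.93 F [ 0.8  0.7 -0.1] w 0.997
shift tool [-0.0073  0.0004  0.1302] dr [-0.0046 -0.0035 -0.0093] dist 0.1304
```

Call:
carry_out:
  deltas:
    - {"delta_pos": [-0.0065, 0, 0.035], "dr": [0, 0, 0]}
    - {"delta_pos": [0, 0, 0.03], "dr": [0, 0, 0]}
    - {"delta_pos": [0, 0, 0], "dr": [0, 0, 0]}

```text
time: 5.22
tool_pos: [0.4261, -0.1071, 0.084]
tcp_rot: [2.168, -2.268, -0.008]
wrist_force: [-1.2, 0.5, -0.1]
width: 1.004
```

```bash
python3 to.py .430 -.112 .022 -92.4
```

```text
t 5.22 tcp [ 0.4261 -0.1071  0.084 ] yaw -92.59 F [-1.2  0.5 -0.1] w 1.004
shift tool [ 0.0047 -0.0045  0.0619] dr [ 0.0064  0.0009 -0.0034] dist 0.0623
```

Call:
carry_out:
  deltas:
    - {"delta_pos": [0.0045, -0.0045, 0.015], "dr": [0.005, 0, 0]}
    - {"delta_pos": [0, 0, 0.015], "dr": [0, 0, 0]}
    - {"delta_pos": [0, 0, 0], "dr": [0, 0, 0]}
    - {"delta_pos": [0, 0, 0], "dr": [0, 0, 0]}

```text
time: 5.72
tool_pos: [0.4345, -0.1109, 0.0569]
tcp_rot: [-2.171, 2.265, -0.006]
wrist_force: [0.0, 0.1, 0.2]
width: 1.0
```

```bash
python3 to.py .430 -.112 .022 -92.4
```

```text
t 5.72 tcp [ 0.4345 -0.1109  0.0569] yaw -92.43 F [0.  0.1 0.2] w 1.0
shift tool [0.0013 0.0047 0.0348] dr [-0.0055 -0.0002 -0.0005] dist 0.0352
```

Call:
carry_out:
  deltas:
    - {"delta_pos": [0.0013, 0.0047, 0.018], "dr": [-0.0055, 0, 0]}
    - {"delta_pos": [0, 0, 0.0165], "dr": [0, 0, 0]}
    - {"delta_pos": [0, 0, 0], "dr": [0, 0, 0]}
    - {"delta_pos": [0, 0, 0], "dr": [0, 0, 0]}

```text
time: 6.22
tool_pos: [0.4296, -0.1117, 0.0217]
tcp_rot: [2.174, -2.267, -0.001]
wrist_force: [1.2, -0.6, -0.1]
width: 1.001
```

```bash
python3 to.py .430 -.112 .022 -92.4
```

```text
t 6.22 tcp [ 0.4296 -0.1117  0.0217] yaw -92.41 F [ 1.2 -0.6 -0.1] w 1.001
shift tool [ 0.0003 -0.0004 -0.0003] dr [ 0.0008  0.0001 -0.0001] dist 0.0006
```

Call:
carry_out:
  deltas:
    - {"delta_pos": [0, 0, 0], "dr": [0, 0, 0]}
    - {"delta_pos": [0, 0, 0], "dr": [0, 0, 0]}
    - {"delta_pos": [0, 0, 0], "dr": [0, 0, 0]}
    - {"delta_pos": [0, 0, 0], "dr": [0, 0, 0]}
    - {"delta_pos": [0, 0, 0], "dr": [0, 0, 0]}
    - {"delta_pos": [0, 0, 0], "dr": [0, 0, 0]}
  grip: 0
  force: 60

```text
time: 6.98
tool_pos: [0.43, -0.1118, 0.022]
tcp_rot: [2.174, -2.268, 0.0]
wrist_force: [0.3, -0.3, 3.0]
width: 0.125
```

```bash
python3 look.py g1; python3 to.py .4677 .3507 .15 -98.9
```

```text
t 6.97 tcp [ 0.43   -0.1118  0.022 ] yaw -92.42 z [-1.e-04 -1.e-04 -1.e+00] F [ 0.3 -0.3  3. ] w 0.125
t 7.03 tcp [ 0.43   -0.1118  0.022 ] yaw -92.42 F [-0.1 -0.5  3.8] w 0.132
shift tool [-0.4637 -0.0182 -0.128 ] dr [ 1.000e-04 -1.000e-04  1.131e-01] dist 0.4813
```

View pics/g1.png

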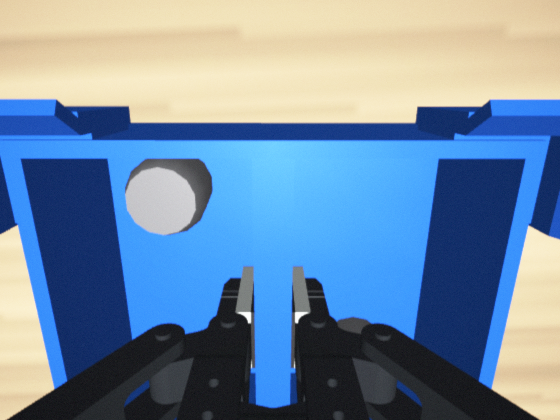

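Call:
carry_out:
  deltas:
    - {"delta_pos": [0, 0, -0.01], "dr": [0, 0, 0]}
    - {"delta_pos": [0, 0, -0.025], "dr": [0, 0, 0]}
    - {"delta_pos": [0, 0, -0.03], "dr": [0, 0, 0]}
    - {"delta_pos": [0, 0, -0.03], "dr": [0, 0, 0]}
    - {"delta_pos": [0, 0, -0.02], "dr": [0, 0, 0]}
    - {"delta_pos": [0, 0, -0.013], "dr": [0, 0, 0]}
    - {"delta_pos": [-0.02, 0, 0], "dr": [0, 0, 0]}
    - {"delta_pos": [-0.035, 0, 0], "dr": [0, 0, 0]}
    - {"delta_pos": [-0.04, 0, 0], "dr": [0, 0, 0]}
    - {"delta_pos": [-0.04, 0, 0], "dr": [0, 0, 0]}

```text
time: 8.28
tool_pos: [0.4344, 0.0242, 0.1489]
tcp_rot: [2.172, -2.267, -0.003]
wrist_force: [1.0, -0.3, -4.4]
width: 0.132
```

```bash
python3 look.py g2; python3 to.py .4677 .3507 .15 -98.9
```

```text
t 8.28 tcp [0.4344 0.0242 0.1489] yaw -92.46 z [-0.0024  0.     -1.    ] F [ 1.  -0.3 -4.4] w 0.132
t 8.32 tcp [0.4344 0.0284 0.149 ] yaw -92.41 F [ 0.2  5.3 -4.5] w 0.133
shift tool [-0.3235 -0.0197  0.0004] dr [0.0029 0.0043 0.1132] dist 0.3241
```

View pics/g2.png

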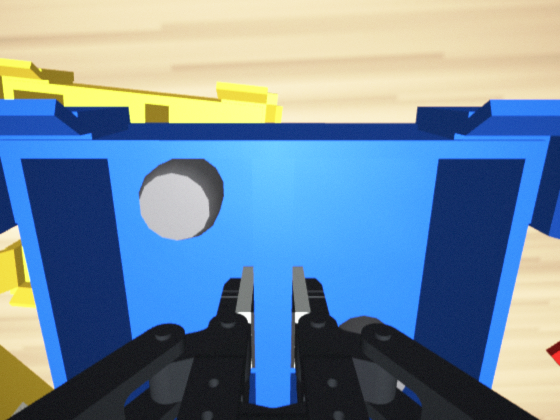

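The blue tray hangs level. The grey cap slid slightly, from (160,200) to (174,205), so I'll accelerate more gently.

Call:
carry_out:
  deltas:
    - {"delta_pos": [-0.015, 0, 0], "dr": [0, 0, 0.011]}
    - {"delta_pos": [-0.022, 0, 0], "dr": [0, 0, 0.011]}
    - {"delta_pos": [-0.028, 0, 0], "dr": [0, 0, 0.011]}
    - {"delta_pos": [-0.032, 0, 0], "dr": [0, 0, 0.011]}
    - {"delta_pos": [-0.036, 0, 0], "dr": [0, 0, 0.011]}
    - {"delta_pos": [-0.038, 0, 0], "dr": [0, 0, 0.011]}
    - {"delta_pos": [-0.036, 0, 0], "dr": [0, 0, 0.011]}
    - {"delta_pos": [-0.032, 0, 0], "dr": [0, 0, 0.012]}
    - {"delta_pos": [-0.027, 0, 0], "dr": [0, 0, 0.012]}
    - {"delta_pos": [-0.022, 0, 0], "dr": [0, 0, 0.012]}

```text
time: 9.57
tool_pos: [0.4618, 0.3102, 0.1485]
tcp_rot: [2.041, -2.384, -0.001]
wrist_force: [-0.2, -0.6, -4.0]
width: 0.13
```

Call:
carry_out:
  deltas:
    - {"delta_pos": [-0.016, 0, 0], "dr": [0, 0, 0]}
    - {"delta_pos": [-0.01, 0, 0], "dr": [0, 0, 0]}
    - {"delta_pos": [-0.004, 0, 0], "dr": [0, 0, 0]}
    - {"delta_pos": [0, 0, 0], "dr": [0, 0, 0]}
    - {"delta_pos": [0, 0, 0], "dr": [0, 0, 0]}

```text
time: 10.2
tool_pos: [0.4672, 0.3388, 0.1497]
tcp_rot: [2.042, -2.387, -0.0]
wrist_force: [0.7, 0.0, -5.1]
width: 0.129
```

```bash
python3 look.py g3; python3 to.py .4677 .3507 .044 -98.9
```

```text
t 10.2 tcp [0.4672 0.3388 0.1497] yaw -98.92 z [-7.e-04 -4.e-04 -1.e+00] F [ 0.7  0.  -5.1] w 0.129
t 10.25 tcp [0.4672 0.3388 0.1498] yaw -98.92 F [ 0.1  0.6 -4.8] w 0.135
shift tool [-0.0118  0.0013  0.1058] dr [ 0.0006 -0.0003 -0.0003] dist 0.1064
```

View pics/g3.png

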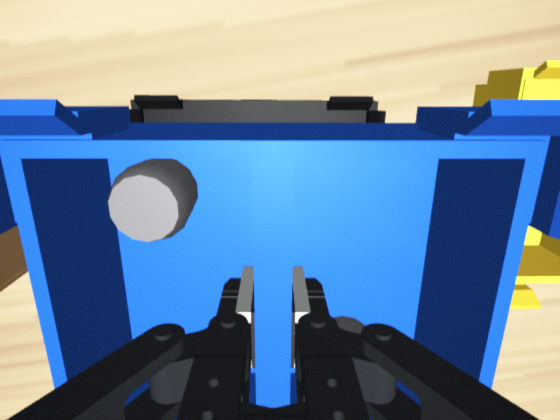

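Call:
carry_out:
  deltas:
    - {"delta_pos": [-0.0055, 0.0006, 0.01], "dr": [0, 0, 0]}
    - {"delta_pos": [-0.0055, 0.0006, 0.02], "dr": [0, 0, 0]}
    - {"delta_pos": [-0.0008, 0, 0.025], "dr": [0, 0, 0]}
    - {"delta_pos": [0, 0, 0.018], "dr": [0, 0, 0]}
    - {"delta_pos": [0, 0, 0.008], "dr": [0, 0, 0]}
    - {"delta_pos": [0, 0, 0], "dr": [0, 0, 0]}
    - {"delta_pos": [0, 0, 0], "dr": [0, 0, 0]}

```text
time: 11.12
tool_pos: [0.4686, 0.3517, 0.0696]
tcp_rot: [-2.042, 2.386, 0.0]
wrist_force: [0.5, 0.4, -4.0]
width: 0.13
```

```bash
python3 to.py .4677 .3507 .044 -98.9
```

```text
t 11.12 tcp [0.4686 0.3517 0.0696] yaw -98.9 F [ 0.5  0.4 -4. ] w 0.13
shift tool [0.0012 0.0007 0.0256] dr [-0.0008  0.0012  0.    ] dist 0.0257
```

Call:
carry_out:
  deltas:
    - {"delta_pos": [0.0012, 0.0007, 0.004], "dr": [0, 0, 0]}
    - {"delta_pos": [0, 0, 0.006], "dr": [0, 0, 0]}
    - {"delta_pos": [0, 0, 0.006], "dr": [0, 0, 0]}
    - {"delta_pos": [0, 0, 0.004], "dr": [0, 0, 0]}
    - {"delta_pos": [0, 0, 0.002], "dr": [0, 0, 0]}
    - {"delta_pos": [0, 0, 0], "dr": [0, 0, 0]}
    - {"delta_pos": [0, 0, 0], "dr": [0, 0, 0]}

```text
time: 12.0
tool_pos: [0.467, 0.3502, 0.0468]
tcp_rot: [2.042, -2.387, -0.0]
wrist_force: [-0.7, 0.2, -4.3]
width: 0.135
```

```bash
python3 to.py .4677 .3507 .044 -98.9
```

```text
t 12.0 tcp [0.467  0.3502 0.0468] yaw -98.89 F [-0.7  0.2 -4.3] w 0.135
shift tool [-0.0006 -0.0006  0.0028] dr [ 0.0004 -0.0001  0.0002] dist 0.0029
```

Call:
carry_out:
  deltas:
    - {"delta_pos": [-0.0004, -0.0004, 0.001], "dr": [0, 0, 0]}
    - {"delta_pos": [0, 0, 0.001], "dr": [0, 0, 0]}
    - {"delta_pos": [0, 0, 0.001], "dr": [0, 0, 0]}
    - {"delta_pos": [0, 0, 0], "dr": [0, 0, 0]}

```text
time: 12.5
tool_pos: [0.4676, 0.3506, 0.0441]
tcp_rot: [2.043, -2.387, -0.0]
wrist_force: [-0.8, -0.1, -2.1]
width: 0.133
```

```bash
python3 to.py .4677 .3507 .044 -98.9
```

```text
t 12.5 tcp [0.4676 0.3506 0.0441] yaw -98.89 F [-0.8 -0.1 -2.1] w 0.133
shift tool [-0.0001 -0.0001  0.0001] dr [0.0002 0.0001 0.0002] dist 0.0002
```

Call:
carry_out:
  deltas:
    - {"delta_pos": [0, 0, 0.001], "dr": [0, 0, 0]}
    - {"delta_pos": [0, 0, 0], "dr": [0, 0, 0]}

```text
time: 12.75
tool_pos: [0.4679, 0.3508, 0.0441]
tcp_rot: [-2.042, 2.386, 0.0]
wrist_force: [-2.3, -1.7, 6.6]
width: 0.132
```

```bash
python3 to.py .4677 .3507 .044 -98.9
```

```text
t 12.75 tcp [0.4679 0.3508 0.0441] yaw -98.89 F [-2.3 -1.7  6.6] w 0.132
shift tool [0.0002 0.0002 0.0001] dr [-0.0003  0.0007  0.0002] dist 0.0003
```

The tray is seated: z stopped at 0.0441 and the contact force is +6.6 N. Release and lift.

Call:
carry_out:
  deltas:
    - {"delta_pos": [0, 0, 0], "dr": [0, 0, 0]}
    - {"delta_pos": [0, 0, 0], "dr": [0, 0, 0]}
    - {"delta_pos": [0, 0, 0], "dr": [0, 0, 0]}
    - {"delta_pos": [0, 0, -0.02], "dr": [0, 0, 0]}
    - {"delta_pos": [0, 0, -0.04], "dr": [0, 0, 0]}
    - {"delta_pos": [0, 0, -0.05], "dr": [0, 0, 0]}
    - {"delta_pos": [0, -0.01, -0.05], "dr": [0, 0, 0]}
    - {"delta_pos": [0, -0.02, -0.05], "dr": [0, 0, 0]}
    - {"delta_pos": [0, 0, 0], "dr": [0, 0, 0]}
  grip: 0.6

```text
time: 13.88
tool_pos: [0.5013, 0.3476, 0.261]
tcp_rot: [-2.033, 2.378, -0.003]
wrist_force: [0.2, -0.1, -0.1]
width: 0.595
```

```bash
python3 look.py p1; python3 to.py .4502 .1106 .1 -98.05
```

```text
t 13.88 tcp [0.5013 0.3476 0.261 ] yaw -98.94 z [ 0.011   0.007  -0.9999] F [ 0.2 -0.1 -0.1] w 0.595
t 13.93 tcp [0.4992 0.3467 0.2574] yaw -98.93 F [-1.2  0.2 -0.4] w 0.596
shift tool [0.2416 0.0125 0.1561] dr [-0.0051  0.0049 -0.0154] dist 0.288
```

View pics/p1.png

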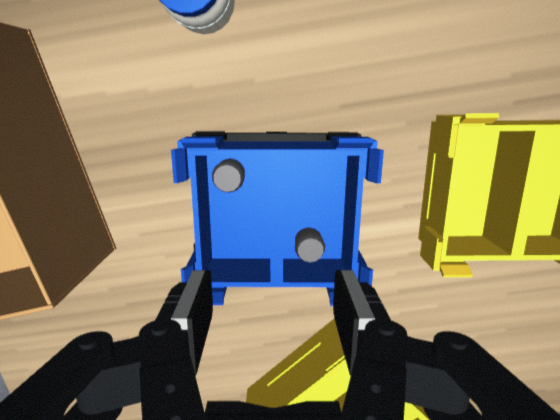

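The blue tray sits inside the skid lugs, centred at (277,215), with caps at (228,175) and (310,245). Next is the yellow tray.

Call:
carry_out:
  deltas:
    - {"delta_pos": [0.04, 0.002, 0.01], "dr": [0, 0, 0]}
    - {"delta_pos": [0.05, 0.003, 0.025], "dr": [0, 0, 0]}
    - {"delta_pos": [0.05, 0.003, 0.025], "dr": [0, 0, -0.0154]}
    - {"delta_pos": [0.05, 0.003, 0.03], "dr": [0, 0, 0]}
    - {"delta_pos": [0.035, 0.002, 0.03], "dr": [0, 0, 0]}
    - {"delta_pos": [0.014, 0, 0.03], "dr": [0, 0, 0]}
    - {"delta_pos": [0, 0, 0], "dr": [0, 0, 0]}
    - {"delta_pos": [0, 0, 0], "dr": [0, 0, 0]}
  grip: 0.9

```text
time: 14.92
tool_pos: [0.4489, 0.112, 0.1033]
tcp_rot: [2.061, -2.371, -0.001]
wrist_force: [0.4, -0.7, 0.2]
width: 0.899
```

```bash
python3 to.py .4502 .1106 .022 -98.05; python3 crop.py p1 165 120 390 310 p1b 3.5 1.5 20
```

```text
t 14.93 tcp [0.4489 0.112  0.1033] yaw -98.01 F [ 0.4 -0.7  0.2] w 0.899
shift tool [ 0.0012 -0.0015  0.0813] dr [0.0004 0.0003 0.0008] dist 0.0813
```

View pics/p1b.png

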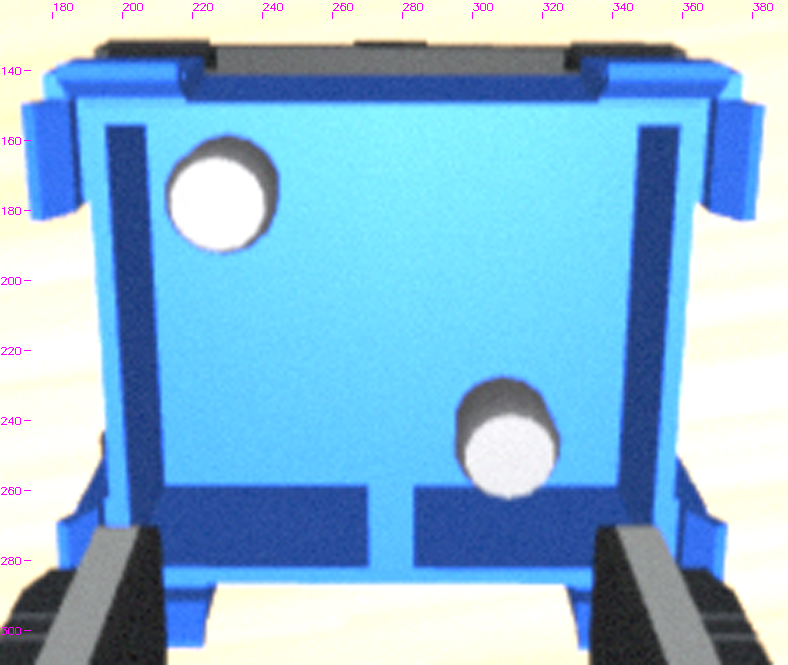

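Call:
carry_out:
  deltas:
    - {"delta_pos": [0.0012, -0.0015, 0.02], "dr": [0, 0, 0]}
    - {"delta_pos": [0, 0, 0.03], "dr": [0, 0, 0]}
    - {"delta_pos": [0, 0, 0.021], "dr": [0, 0, 0]}
    - {"delta_pos": [0, 0, 0.01], "dr": [0, 0, 0]}
    - {"delta_pos": [0, 0, 0], "dr": [0, 0, 0]}
    - {"delta_pos": [0, 0, 0], "dr": [0, 0, 0]}

```text
time: 15.68
tool_pos: [0.4513, 0.1105, 0.023]
tcp_rot: [-2.06, 2.37, -0.001]
wrist_force: [0.8, -0.1, -0.2]
width: 0.9
```

```bash
python3 to.py .4502 .1106 .022 -98.05
```

```text
t 15.68 tcp [0.4513 0.1105 0.023 ] yaw -97.99 F [ 0.8 -0.1 -0.2] w 0.9
shift tool [0.0001 0.0011 0.001 ] dr [-0.0016  0.0007  0.0011] dist 0.0015
```

Call:
carry_out:
  deltas:
    - {"delta_pos": [0, 0.0008, 0.001], "dr": [0, 0, 0]}
    - {"delta_pos": [0, 0, 0], "dr": [0, 0, 0]}
    - {"delta_pos": [0, 0, 0], "dr": [0, 0, 0]}
    - {"delta_pos": [0, 0, 0], "dr": [0, 0, 0]}
    - {"delta_pos": [0, 0, 0], "dr": [0, 0, 0]}
    - {"delta_pos": [0, 0, 0], "dr": [0, 0, 0]}
  grip: 0
  force: 60

```text
time: 16.42
tool_pos: [0.4496, 0.1102, 0.021]
tcp_rot: [-2.061, 2.371, 0.0]
wrist_force: [-0.4, -1.4, 4.1]
width: 0.132
```

```bash
python3 look.py g4; python3 to.py .4678 .3506 .2 -98.9
```

```text
t 16.43 tcp [0.4496 0.1102 0.021 ] yaw -98.02 z [-0.e+00  1.e-04 -1.e+00] F [-0.4 -1.4  4.1] w 0.132
t 16.48 tcp [0.4496 0.1102 0.0211] yaw -98.01 F [-0.6 -0.8  3.6] w 0.129
shift tool [-0.2406  0.0155 -0.1789] dr [-0.      0.0001  0.0155] dist 0.3003
```

Call:
carry_out:
  deltas:
    - {"delta_pos": [0, 0, -0.01], "dr": [0, 0, 0]}
    - {"delta_pos": [0, 0, -0.035], "dr": [0, 0, 0]}
    - {"delta_pos": [0, 0, -0.045], "dr": [0, 0, 0]}
    - {"delta_pos": [0, 0, -0.045], "dr": [0, 0, 0]}
    - {"delta_pos": [-0.02, 0.0015, -0.02], "dr": [0, 0, 0]}
    - {"delta_pos": [-0.045, 0.003, 0], "dr": [0, 0, 0]}
    - {"delta_pos": [-0.055, 0.0035, 0], "dr": [0, 0, 0]}
    - {"delta_pos": [-0.055, 0.0035, 0], "dr": [0, 0, 0.0155]}
    - {"delta_pos": [-0.042, 0.0035, 0], "dr": [0, 0, 0]}
    - {"delta_pos": [-0.02, 0.001, 0], "dr": [0, 0, 0]}

```text
time: 17.73
tool_pos: [0.4667, 0.3487, 0.1752]
tcp_rot: [2.044, -2.384, -0.001]
wrist_force: [0.2, -0.6, -3.1]
width: 0.132
```

Call:
carry_out:
  deltas:
    - {"delta_pos": [0, 0, 0], "dr": [0, 0, 0]}
    - {"delta_pos": [0, 0, 0], "dr": [0, 0, 0]}

```text
time: 17.98
tool_pos: [0.4671, 0.3457, 0.1752]
tcp_rot: [2.041, -2.386, 0.0]
wrist_force: [0.7, 0.7, -3.0]
width: 0.131
```

```bash
python3 look.py g5; python3 to.py .4672 .3507 .103 -98.9
```

```text
t 17.98 tcp [0.4671 0.3457 0.1752] yaw -98.92 z [-0.0017 -0.0015 -1.    ] F [ 0.7  0.7 -3. ] w 0.131
t 18.02 tcp [0.4672 0.3455 0.1754] yaw -98.95 F [-1.2 -0.1 -3.3] w 0.135
shift tool [-0.0052  0.0007  0.0724] dr [ 0.0012 -0.0014 -0.0009] dist 0.0726
```

View pics/g5.png

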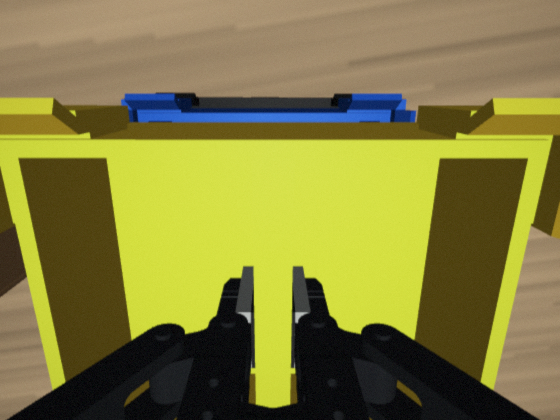

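Call:
carry_out:
  deltas:
    - {"delta_pos": [-0.0052, 0.0004, 0.02], "dr": [0, 0, 0]}
    - {"delta_pos": [0, 0, 0.018], "dr": [0, 0, 0]}
    - {"delta_pos": [0, 0, 0.008], "dr": [0, 0, 0]}
    - {"delta_pos": [0, 0, 0], "dr": [0, 0, 0]}
    - {"delta_pos": [0, 0, 0], "dr": [0, 0, 0]}
    - {"delta_pos": [0, 0, 0], "dr": [0, 0, 0]}

```text
time: 18.77
tool_pos: [0.4685, 0.3526, 0.1306]
tcp_rot: [-2.042, 2.386, 0.0]
wrist_force: [-0.3, 0.5, -3.8]
width: 0.13
```

```bash
python3 to.py .4672 .3507 .103 -98.9
```

```text
t 18.77 tcp [0.4685 0.3526 0.1306] yaw -98.89 F [-0.3  0.5 -3.8] w 0.13
shift tool [0.0021 0.001  0.0276] dr [-0.0007  0.0011  0.0001] dist 0.0277
```

Call:
carry_out:
  deltas:
    - {"delta_pos": [0.0018, 0.0008, 0.002], "dr": [0, 0, 0]}
    - {"delta_pos": [0, 0, 0.005], "dr": [0, 0, 0]}
    - {"delta_pos": [0, 0, 0.006], "dr": [0, 0, 0]}
    - {"delta_pos": [0, 0, 0.006], "dr": [0, 0, 0]}
    - {"delta_pos": [0, 0, 0.004], "dr": [0, 0, 0]}
    - {"delta_pos": [0, 0, 0.002], "dr": [0, 0, 0]}
    - {"delta_pos": [0, 0, 0], "dr": [0, 0, 0]}
    - {"delta_pos": [0, 0, 0], "dr": [0, 0, 0]}

```text
time: 19.77
tool_pos: [0.467, 0.3507, 0.105]
tcp_rot: [-2.042, 2.387, 0.0]
wrist_force: [0.9, -0.3, -1.6]
width: 0.133
```

```bash
python3 to.py .4672 .3507 .103 -98.9
```

```text
t 19.77 tcp [0.467  0.3507 0.105 ] yaw -98.9 F [ 0.9 -0.3 -1.6] w 0.133
shift tool [-0.0001 -0.0002  0.002 ] dr [0.0002 0.0003 0.0001] dist 0.002
```

Call:
carry_out:
  deltas:
    - {"delta_pos": [0, 0, 0.001], "dr": [0, 0, 0]}
    - {"delta_pos": [0, 0, 0.001], "dr": [0, 0, 0]}
    - {"delta_pos": [0, 0, 0], "dr": [0, 0, 0]}

```text
time: 20.15
tool_pos: [0.467, 0.3507, 0.1031]
tcp_rot: [-2.042, 2.387, 0.0]
wrist_force: [-0.3, 0.3, -2.0]
width: 0.135
```

```bash
python3 to.py .4672 .3507 .103 -98.9
```

```text
t 20.15 tcp [0.467  0.3507 0.1031] yaw -98.89 F [-0.3  0.3 -2. ] w 0.135
shift tool [-0.     -0.0002  0.0001] dr [0.     0.0004 0.0001] dist 0.0002
```

Call:
carry_out:
  deltas:
    - {"delta_pos": [0, 0, 0.001], "dr": [0, 0, 0]}
    - {"delta_pos": [0, 0, 0], "dr": [0, 0, 0]}

```text
time: 20.4
tool_pos: [0.4673, 0.3508, 0.1031]
tcp_rot: [-2.042, 2.386, 0.0]
wrist_force: [-1.0, -1.2, 4.7]
width: 0.137
```

```bash
python3 to.py .4672 .3507 .103 -98.9
```

```text
t 20.4 tcp [0.4673 0.3508 0.1031] yaw -98.9 F [-1.  -1.2  4.7] w 0.137
shift tool [0.0001 0.     0.0001] dr [-0.0004  0.0007  0.    ] dist 0.0002
```

Seated at the expected height, with a small upward contact force. Release and lift.

Call:
carry_out:
  deltas:
    - {"delta_pos": [0, 0, 0], "dr": [0, 0, 0]}
    - {"delta_pos": [0, 0, 0], "dr": [0, 0, 0]}
    - {"delta_pos": [0, 0, 0], "dr": [0, 0, 0]}
    - {"delta_pos": [0, 0, -0.02], "dr": [0, 0, 0]}
    - {"delta_pos": [0, 0, -0.04], "dr": [0, 0, 0]}
    - {"delta_pos": [0, 0, -0.05], "dr": [0, 0, 0]}
    - {"delta_pos": [0, -0.02, -0.05], "dr": [0, 0, 0]}
    - {"delta_pos": [0, -0.03, -0.04], "dr": [0, 0, 0]}
    - {"delta_pos": [0, 0, 0], "dr": [0, 0, 0]}
    - {"delta_pos": [0, 0, 0], "dr": [0, 0, 0]}
  grip: 0.6

```text
time: 21.65
tool_pos: [0.516, 0.3426, 0.3022]
tcp_rot: [2.042, -2.387, -0.001]
wrist_force: [-1.1, -0.3, 0.3]
width: 0.595
```

```bash
python3 look.py p2; python3 to.py .62 .06 .3 -98.9
```

```text
t 21.65 tcp [0.516  0.3426 0.3022] yaw -98.92 z [-4.e-04  3.e-04 -1.e+00] F [-1.1 -0.3  0.3] w 0.595
t 21.7 tcp [0.5154 0.3425 0.301 ] yaw -98.89 F [ 0.9  0.8 -0.6] w 0.598
shift tool [ 0.2629 -0.1471  0.0009] dr [ 0.0021 -0.0011  0.0001] dist 0.3012
```

View pics/p2.png

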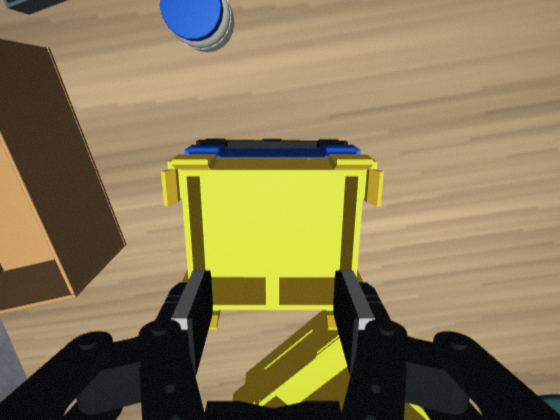

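Yellow tray sits square on the blue one at (273,235). Now the brass coupling, turning the jaws along the tray's x for placing.

Call:
carry_out:
  deltas:
    - {"delta_pos": [0.04, -0.022, 0], "dr": [0, 0, 0]}
    - {"delta_pos": [0.05, -0.028, 0.01], "dr": [0, 0, 0]}
    - {"delta_pos": [0.05, -0.028, 0.01], "dr": [0, 0, 0]}
    - {"delta_pos": [0.05, -0.028, 0.01], "dr": [0, 0, 0]}
    - {"delta_pos": [0.04, -0.023, 0.01], "dr": [0, 0, 0]}
    - {"delta_pos": [0.03, -0.018, 0], "dr": [0, 0, -0.175]}
    - {"delta_pos": [0, 0, 0], "dr": [0, 0, -0.175]}
    - {"delta_pos": [0, 0, 0], "dr": [0, 0, -0.175]}
    - {"delta_pos": [0, 0, 0], "dr": [0, 0, -0.175]}
    - {"delta_pos": [0, 0, 0], "dr": [0, 0, -0.175]}

```text
time: 22.95
tool_pos: [0.6195, 0.0636, 0.2595]
tcp_rot: [2.864, -1.287, -0.007]
wrist_force: [0.2, 0.4, 0.2]
width: 0.602
```

Call:
carry_out:
  deltas:
    - {"delta_pos": [0, 0, 0], "dr": [0, 0, -0.175]}
    - {"delta_pos": [0, 0, 0], "dr": [0, 0, -0.175]}
    - {"delta_pos": [0, 0, 0], "dr": [0, 0, -0.175]}
    - {"delta_pos": [0, 0, 0], "dr": [0, 0, -0.17]}
    - {"delta_pos": [0, 0, 0], "dr": [0, 0, 0]}
    - {"delta_pos": [0, 0, 0], "dr": [0, 0, 0]}

```text
time: 23.7
tool_pos: [0.6205, 0.0634, 0.2606]
tcp_rot: [3.132, -0.249, -0.004]
wrist_force: [-0.2, 0.3, -0.1]
width: 0.603
```

```bash
python3 look.py b1; python3 to.py .651 .01 .22 -8.9
```

```text
t 23.7 tcp [0.6205 0.0634 0.2606] yaw -9.08 z [-0.0024 -0.     -1.    ] F [-0.2  0.3 -0.1] w 0.603
t 23.75 tcp [0.6207 0.0634 0.2609] yaw -9.05 F [ 0.3  0.5 -0.4] w 0.6
shift tool [0.0384 0.0479 0.0409] dr [ 0.0003  0.0018 -0.0027] dist 0.0738
```

View pics/b1.png

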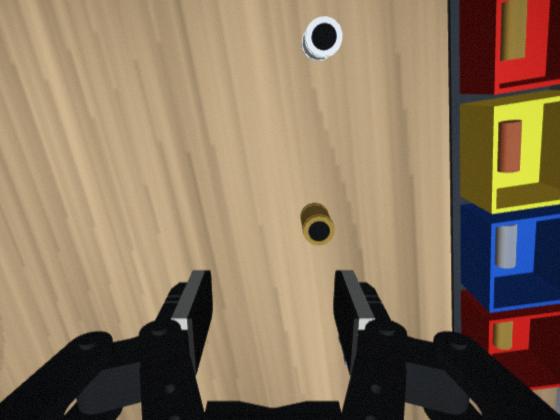

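The brass coupling's top is at (318,231); the white one is at (322,37). Taking a second view.

Call:
carry_out:
  deltas:
    - {"delta_pos": [0.019, 0.01, 0.02], "dr": [0, 0, 0]}
    - {"delta_pos": [0.019, 0.01, 0.02], "dr": [0, 0, 0]}
    - {"delta_pos": [0, 0, 0], "dr": [0, 0, 0]}
    - {"delta_pos": [0, 0, 0], "dr": [0, 0, 0]}
  grip: 0.8

```text
time: 24.25
tool_pos: [0.6555, 0.0378, 0.2219]
tcp_rot: [-3.132, 0.246, 0.001]
wrist_force: [0.5, -0.1, 0.4]
width: 0.801
```

```bash
python3 look.py b2; python3 crop.py b1 290 190 350 260 b1c 8 1.5 20;python3 crop.py b2 220 170 320 260 b2c 6.5 1.5 20
```

```text
t 24.25 tcp [0.6555 0.0378 0.2219] yaw -8.99 z [-8.e-04  3.e-04 -1.e+00] F [ 0.5 -0.1  0.4] w 0.801
```

View pics/b1c.png

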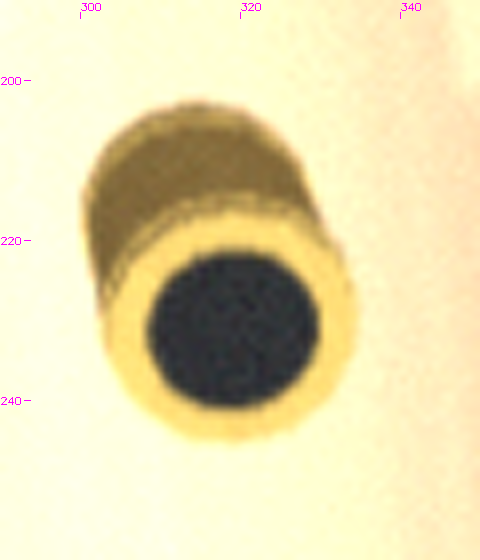

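View pics/b2c.png

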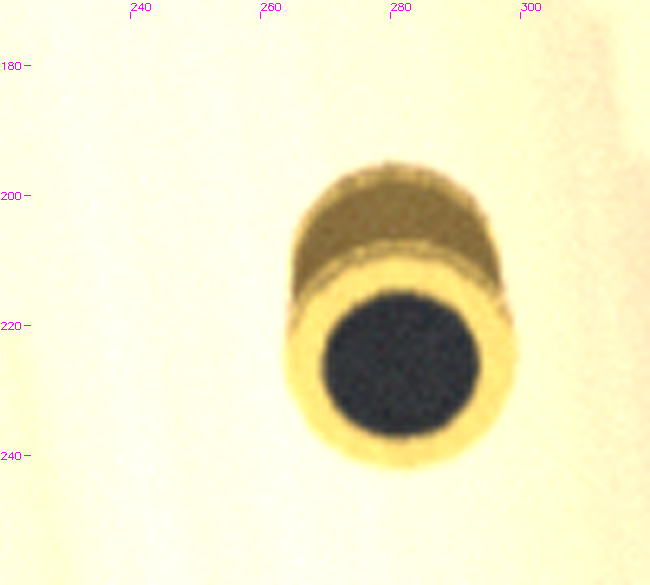

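```bash
python3 - <<'E'
from fit import *
s1,c1=pickle.load(open("b1.pkl","rb"));s2,c2=pickle.load(open("b2.pkl","rb"))
o=[]
for c,s,p in((c1,s1,(319.2,231.2)),(c2,s2,(281.8,226))):
    t,d=rays(c,p,s);o.append((t,d[0]));print(plane(c,p,.048,s))
print(tri(o))
# yellow tray on stack
s,c=pickle.load(open("p2.pkl","rb"))
print("yellow p2");fit2(plane(c,[(188,177),(358,177),(266,305),(279,305)],.142,s),[(.061,.071),(.061,-.071),(-.061,.006),(-.061,-.006)])
E
python3 to.py .651 0 .022 -8.9
```

```text
[[ 6.57984051e-01 -6.35669720e-04  4.80000000e-02]]
[[ 6.57937317e-01 -5.31515572e-04  4.80000000e-02]]
(array([ 6.57947230e-01, -3.20918167e-04,  4.86853675e-02]), [np.float64(3.988190096144379e-05), np.float64(3.9881900961408824e-05)])
yellow p2
centre [0.467  0.3496] ang deg -8.95 z mean 0.142 fit err mm [[-0.6, -0.7], [-0.1, 0.6], [0.4, 0.1], [0.4, -0.0]]
t 24.3 tcp [0.6557 0.038  0.2225] yaw -8.97 F [-0.1 -0.1  0.6] w 0.801
shift tool [0.0012 0.0383 0.2005] dr [-0.0004 -0.0002 -0.0011] dist 0.2041
```

Brass coupling: (0.658,-0.0005), top at 0.0487.

Call:
carry_out:
  deltas:
    - {"delta_pos": [0.008, 0.0383, 0.02], "dr": [0, 0, 0]}
    - {"delta_pos": [0, 0, 0.05], "dr": [0, 0, 0]}
    - {"delta_pos": [0, 0, 0.05], "dr": [0, 0, 0]}
    - {"delta_pos": [0, 0, 0.025], "dr": [0, 0, 0]}
    - {"delta_pos": [0, 0, 0], "dr": [0, 0, 0]}
    - {"delta_pos": [0, 0, 0], "dr": [0, 0, 0]}

```text
time: 25.05
tool_pos: [0.659, -0.0012, 0.079]
tcp_rot: [-3.132, 0.245, -0.004]
wrist_force: [-0.0, 0.7, -0.1]
width: 0.795
```

```bash
python3 to.py .658 -.0005 .018 -8.9
```

```text
t 25.05 tcp [ 0.659  -0.0012  0.079 ] yaw -8.93 F [-0.   0.7 -0.1] w 0.795
shift tool [-0.0013 -0.0006  0.0609] dr [-0.0004 -0.0028 -0.0005] dist 0.061
```

Call:
carry_out:
  deltas:
    - {"delta_pos": [-0.0008, -0.0006, 0.03], "dr": [0, 0, 0]}
    - {"delta_pos": [0, 0, 0.02], "dr": [0, 0, 0]}
    - {"delta_pos": [0, 0, 0.011], "dr": [0, 0, 0]}
    - {"delta_pos": [0, 0, 0], "dr": [0, 0, 0]}
    - {"delta_pos": [0, 0, 0], "dr": [0, 0, 0]}

```text
time: 25.68
tool_pos: [0.6576, -0.0009, 0.0165]
tcp_rot: [-3.132, 0.245, -0.001]
wrist_force: [0.4, 0.1, -0.1]
width: 0.802
```

```bash
python3 look.py b3; python3 to.py .658 -.0005 .018 -8.9
```

```text
t 25.68 tcp [ 0.6576 -0.0009  0.0165] yaw -8.95 z [ 9.e-04 -0.e+00 -1.e+00] F [ 0.4  0.1 -0.1] w 0.802
t 25.73 tcp [ 0.6578 -0.0009  0.0167] yaw -8.95 F [-0.2  1.   0. ] w 0.801
shift tool [ 0.0001 -0.0004 -0.0013] dr [-0.0002 -0.0013 -0.0008] dist 0.0014
```

View pics/b3.png

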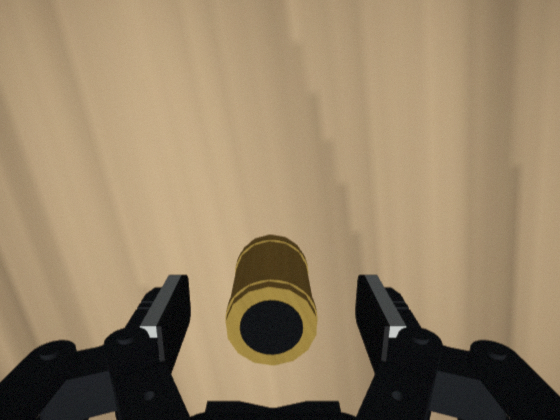

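Centred between the pads, so I close on it.

Call:
carry_out:
  deltas:
    - {"delta_pos": [0, 0, 0], "dr": [0, 0, 0]}
    - {"delta_pos": [0, 0, 0], "dr": [0, 0, 0]}
    - {"delta_pos": [0, 0, 0], "dr": [0, 0, 0]}
    - {"delta_pos": [0, 0, 0], "dr": [0, 0, 0]}
    - {"delta_pos": [0, 0, 0], "dr": [0, 0, 0]}
  grip: 0
  force: 40

```text
time: 26.35
tool_pos: [0.6573, -0.0008, 0.0163]
tcp_rot: [-3.132, 0.245, -0.001]
wrist_force: [-1.0, -0.1, 4.6]
width: 0.367
```

```bash
python3 - <<'E'
import numpy as np
a=np.radians(-8.9);c=np.array([.4672,.3503]);R=np.array([[np.cos(a),-np.sin(a)],[np.sin(a),np.cos(a)]])
for s in(1,-1): print(c+R@[0,s*.0385])
E
python3 to.py .4612 .3123 .2 -8.9
```

```text
[0.47315635 0.38833645]
[0.46124365 0.31226355]
t 26.35 tcp [ 0.6573 -0.0008  0.0163] yaw -8.94 F [-1.  -0.1  4.6] w 0.367
shift tool [-0.2423 -0.2788 -0.1838] dr [-0.     -0.0004 -0.0008] dist 0.4126
```

Call:
carry_out:
  deltas:
    - {"delta_pos": [0, 0, -0.02], "dr": [0, 0, 0]}
    - {"delta_pos": [0, 0, -0.045], "dr": [0, 0, 0]}
    - {"delta_pos": [-0.01, -0.012, -0.05], "dr": [0, 0, 0]}
    - {"delta_pos": [-0.025, -0.029, -0.045], "dr": [0, 0, 0]}
    - {"delta_pos": [-0.034, -0.039, -0.03], "dr": [0, 0, 0]}
    - {"delta_pos": [-0.038, -0.043, -0.01], "dr": [0, 0, 0]}
    - {"delta_pos": [-0.038, -0.043, 0], "dr": [0, 0, 0]}
    - {"delta_pos": [-0.038, -0.043, 0], "dr": [0, 0, 0]}
    - {"delta_pos": [-0.034, -0.039, 0], "dr": [0, 0, 0]}
    - {"delta_pos": [-0.018, -0.021, 0], "dr": [0, 0, 0]}

```text
time: 27.6
tool_pos: [0.4646, 0.3033, 0.2163]
tcp_rot: [-3.132, 0.242, 0.001]
wrist_force: [0.7, 0.1, -1.9]
width: 0.36
```

Call:
carry_out:
  deltas:
    - {"delta_pos": [-0.008, -0.01, 0], "dr": [0, 0, 0]}
    - {"delta_pos": [0, 0, 0], "dr": [0, 0, 0]}
    - {"delta_pos": [0, 0, 0], "dr": [0, 0, 0]}

```text
time: 27.98
tool_pos: [0.4609, 0.3116, 0.2158]
tcp_rot: [3.131, -0.246, -0.0]
wrist_force: [1.2, 0.6, -1.4]
width: 0.361
```

```bash
python3 look.py b4; python3 to.py .4612 .3123 .104 -8.9
```

```text
t 27.98 tcp [0.4609 0.3116 0.2158] yaw -9.0 z [-3.e-04 -5.e-04 -1.e+00] F [ 1.2  0.6 -1.4] w 0.361
t 28.02 tcp [0.461  0.3115 0.2157] yaw -9.02 F [-0.7  0.6 -1.1] w 0.364
shift tool [ 1.000e-04 -9.000e-04  1.117e-01] dr [ 0.0005  0.0003 -0.0021] dist 0.1117
```

View pics/b4.png

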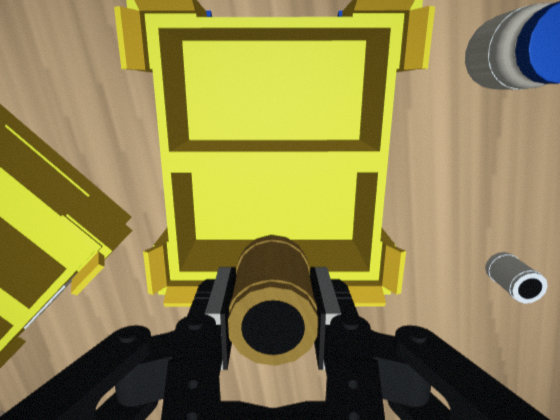

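Call:
carry_out:
  deltas:
    - {"delta_pos": [0, -0.0009, 0.015], "dr": [0, 0, 0]}
    - {"delta_pos": [0, 0, 0.03], "dr": [0, 0, 0]}
    - {"delta_pos": [0, 0, 0.03], "dr": [0, 0, 0]}
    - {"delta_pos": [0, 0, 0.018], "dr": [0, 0, 0]}
    - {"delta_pos": [0, 0, 0.008], "dr": [0, 0, 0]}
    - {"delta_pos": [0, 0, 0], "dr": [0, 0, 0]}
    - {"delta_pos": [0, 0, 0], "dr": [0, 0, 0]}

```text
time: 28.9
tool_pos: [0.4613, 0.314, 0.116]
tcp_rot: [-3.131, 0.245, -0.002]
wrist_force: [0.1, -0.3, -2.2]
width: 0.367
```

```bash
python3 look.py b5; python3 to.py .4612 .3123 .1035 -8.9
```

```text
t 28.9 tcp [0.4613 0.314  0.116 ] yaw -8.94 z [ 0.0014  0.0012 -1.    ] F [ 0.1 -0.3 -2.2] w 0.367
t 28.95 tcp [0.4613 0.314  0.1161] yaw -8.94 F [-0.7 -0.  -2. ] w 0.365
shift tool [0.0001 0.0018 0.0126] dr [-0.0015 -0.0014 -0.0007] dist 0.0127
```

View pics/b5.png

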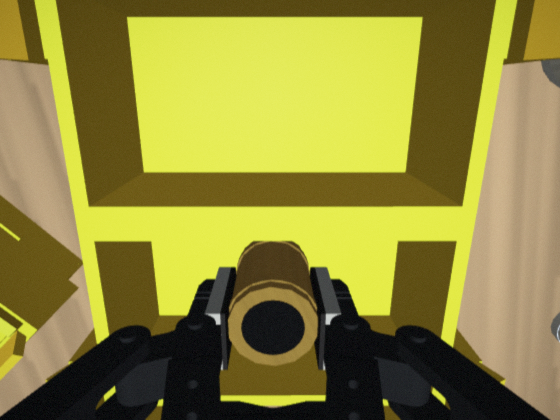

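Call:
carry_out:
  deltas:
    - {"delta_pos": [0, 0.0015, 0.003], "dr": [0, 0, 0]}
    - {"delta_pos": [0, 0, 0.004], "dr": [0, 0, 0]}
    - {"delta_pos": [0, 0, 0.003], "dr": [0, 0, 0]}
    - {"delta_pos": [0, 0, 0.0015], "dr": [0, 0, 0]}
    - {"delta_pos": [0, 0, 0], "dr": [0, 0, 0]}
    - {"delta_pos": [0, 0, 0], "dr": [0, 0, 0]}

```text
time: 29.7
tool_pos: [0.4602, 0.312, 0.1033]
tcp_rot: [-3.132, 0.245, 0.001]
wrist_force: [-1.2, -0.0, -0.2]
width: 0.363
```

```bash
python3 to.py .4612 .3123 .1035 -8.9
```

```text
t 29.7 tcp [0.4602 0.312  0.1033] yaw -8.94 F [-1.2 -0.  -0.2] w 0.363
shift tool [ 0.001  -0.0004 -0.0002] dr [-0.      0.0004 -0.0007] dist 0.0011
```

Call:
carry_out:
  deltas:
    - {"delta_pos": [0, 0, 0.0008], "dr": [0, 0, 0]}
    - {"delta_pos": [0, 0, 0], "dr": [0, 0, 0]}

```text
time: 29.95
tool_pos: [0.4603, 0.3121, 0.1033]
tcp_rot: [-3.132, 0.245, 0.0]
wrist_force: [-2.7, -1.6, 4.0]
width: 0.364
```

```bash
python3 to.py .4612 .3123 .1035 -8.9
```

```text
t 29.95 tcp [0.4603 0.3121 0.1033] yaw -8.94 F [-2.7 -1.6  4. ] w 0.364
shift tool [ 0.0009 -0.0003 -0.0002] dr [-0.0002  0.0002 -0.0007] dist 0.001
```

Coupling stands on the tray floor. Release and lift.

Call:
carry_out:
  deltas:
    - {"delta_pos": [0, 0, 0], "dr": [0, 0, 0]}
    - {"delta_pos": [0, 0, 0], "dr": [0, 0, 0]}
    - {"delta_pos": [0, 0, 0], "dr": [0, 0, 0]}
    - {"delta_pos": [0, 0, -0.02], "dr": [0, 0, 0]}
    - {"delta_pos": [0, 0, -0.04], "dr": [0, 0, 0]}
    - {"delta_pos": [0, 0, -0.05], "dr": [0, 0, 0]}
    - {"delta_pos": [0, 0, -0.05], "dr": [0, 0, 0]}
    - {"delta_pos": [0, 0, -0.03], "dr": [0, 0, 0]}
    - {"delta_pos": [0, 0, 0], "dr": [0, 0, 0]}
  grip: 0.65

```text
time: 31.08
tool_pos: [0.4619, 0.313, 0.2961]
tcp_rot: [-3.128, 0.245, -0.008]
wrist_force: [0.2, -0.4, -0.2]
width: 0.649
```

```bash
python3 look.py p3; python3 to.py .49 -.30 .29 -90
```

```text
t 31.07 tcp [0.4619 0.313  0.2961] yaw -8.94 z [ 0.0054  0.0037 -1.    ] F [ 0.2 -0.4 -0.2] w 0.649
t 31.12 tcp [0.4608 0.3123 0.2935] yaw -8.94 F [ 0.  -0.  -0.6] w 0.649
shift tool [0.124  0.6003 0.0027] dr [-2.5000e-03 -1.0000e-04  1.4147e+00] dist 0.613
```

View pics/p3.png

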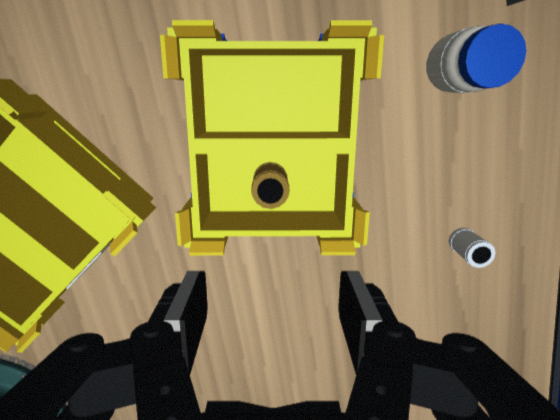

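The coupling stands upright in the -y compartment, at (270,188). Now I move to the lid.

Call:
carry_out:
  deltas:
    - {"delta_pos": [0.008, 0.04, 0], "dr": [0, 0, 0]}
    - {"delta_pos": [0.012, 0.06, 0], "dr": [0, 0, 0]}
    - {"delta_pos": [0.012, 0.06, 0], "dr": [0, 0, 0]}
    - {"delta_pos": [0.012, 0.06, 0], "dr": [0, 0, 0]}
    - {"delta_pos": [0.012, 0.06, 0], "dr": [0, 0, 0]}
    - {"delta_pos": [0.012, 0.06, 0], "dr": [0, 0, 0]}
    - {"delta_pos": [0.012, 0.06, 0], "dr": [0, 0, 0]}
    - {"delta_pos": [0.012, 0.06, 0], "dr": [0, 0, 0]}
    - {"delta_pos": [0.012, 0.06, 0], "dr": [0, 0, 0]}
    - {"delta_pos": [0.012, 0.06, 0], "dr": [0, 0, 0.177]}

```text
time: 32.38
tool_pos: [0.4834, -0.2805, 0.2897]
tcp_rot: [-3.095, 0.528, 0.006]
wrist_force: [1.5, 0.3, 0.9]
width: 0.648
```

Call:
carry_out:
  deltas:
    - {"delta_pos": [0.003, 0.02, 0], "dr": [0, 0, 0.177]}
    - {"delta_pos": [0, 0, 0], "dr": [0, 0, 0.177]}
    - {"delta_pos": [0, 0, 0], "dr": [0, 0, 0.177]}
    - {"delta_pos": [0, 0, 0], "dr": [0, 0, 0.177]}
    - {"delta_pos": [0, 0, 0], "dr": [0, 0, 0.177]}
    - {"delta_pos": [0, 0, 0], "dr": [0, 0, 0.177]}
    - {"delta_pos": [0, 0, 0], "dr": [0, 0, 0.175]}
    - {"delta_pos": [0, 0, 0], "dr": [0, 0, 0]}
    - {"delta_pos": [0, 0, 0], "dr": [0, 0, 0]}

```text
time: 33.5
tool_pos: [0.4804, -0.2985, 0.2909]
tcp_rot: [2.225, -2.217, -0.004]
wrist_force: [0.4, -0.0, -0.4]
width: 0.654
```

```bash
python3 look.py l1; python3 to.py .49 -.36 .25 -92
```

```text
t 33.5 tcp [ 0.4804 -0.2985  0.2909] yaw -89.8 z [-0.0025  0.0014 -1.    ] F [ 0.4 -0.  -0.4] w 0.654
t 33.55 tcp [ 0.4806 -0.2987  0.2913] yaw -89.83 F [ 0.2  0.  -0.5] w 0.649
shift tool [ 0.0614 -0.0093  0.0413] dr [0.0019 0.001  0.0379] dist 0.0746
```

View pics/l1.png

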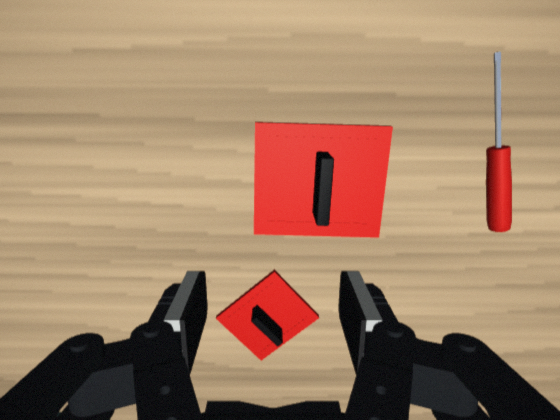

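The large lid is at (320,180), the small one at (268,315) and the screwdriver at (498,190). The large one is meant. Second view from over it.

Call:
carry_out:
  deltas:
    - {"delta_pos": [0.03, -0.004, 0.02], "dr": [0, 0, 0.02]}
    - {"delta_pos": [0.031, -0.005, 0.02], "dr": [0, 0, 0]}
    - {"delta_pos": [0, 0, 0], "dr": [0, 0, 0]}
    - {"delta_pos": [0, 0, 0], "dr": [0, 0, 0]}
  grip: 0.9

```text
time: 34.05
tool_pos: [0.4893, -0.3596, 0.2524]
tcp_rot: [-2.2, 2.242, 0.002]
wrist_force: [-0.3, -0.3, 0.3]
width: 0.899
```

```bash
python3 look.py l2; python3 - <<'E'
from h import *
for n in("l1","l2"):
    st,c=pickle.load(open(n+".pkl","rb"));m=mask(c["frame"],"red")
    cs,_=cv2.findContours(m,cv2.RETR_EXTERNAL,cv2.CHAIN_APPROX_NONE)
    for k in sorted(cs,key=cv2.contourArea)[-2:]:
        print(n,cv2.contourArea(k),cv2.approxPolyDP(k,5,True).reshape(-1,2).tolist())
E
python3 crop.py l1 245 110 400 245 l1c 5 1.3 30;python3 crop.py l2 180 110 360 270 l2c 4.4 1.3 30
```

```text
t 34.05 tcp [ 0.4893 -0.3596  0.2524] yaw -91.08 z [-8.e-04  8.e-04 -1.e+00] F [-0.3 -0.3  0.3] w 0.899
l1 4691.5 [[274, 270], [216, 317], [260, 359], [318, 318]]
l1 14510.5 [[255, 122], [255, 234], [378, 236], [391, 126]]
l2 5312.5 [[226, 293], [169, 345], [216, 387], [276, 341]]
l2 16929.5 [[192, 137], [199, 255], [334, 256], [341, 137]]
```

View pics/l1c.png

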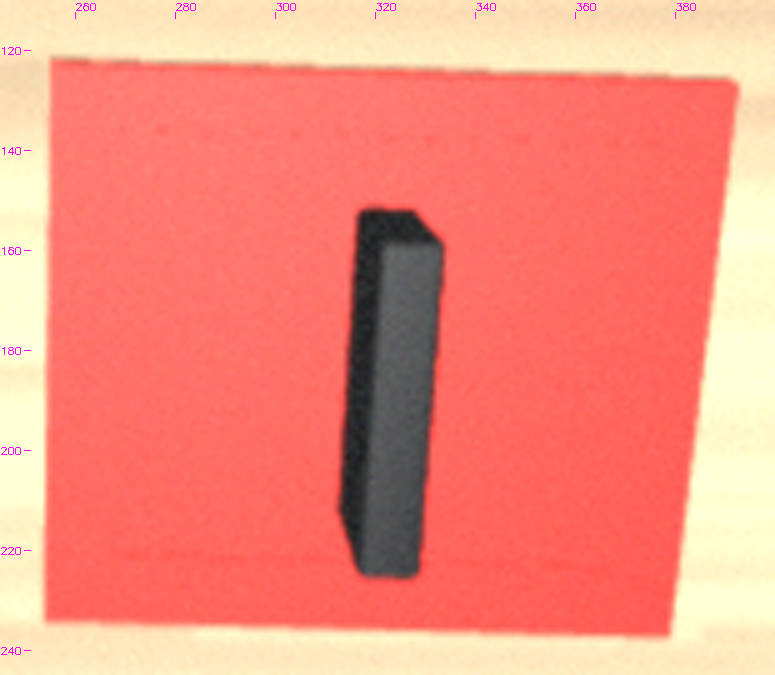

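View pics/l2c.png

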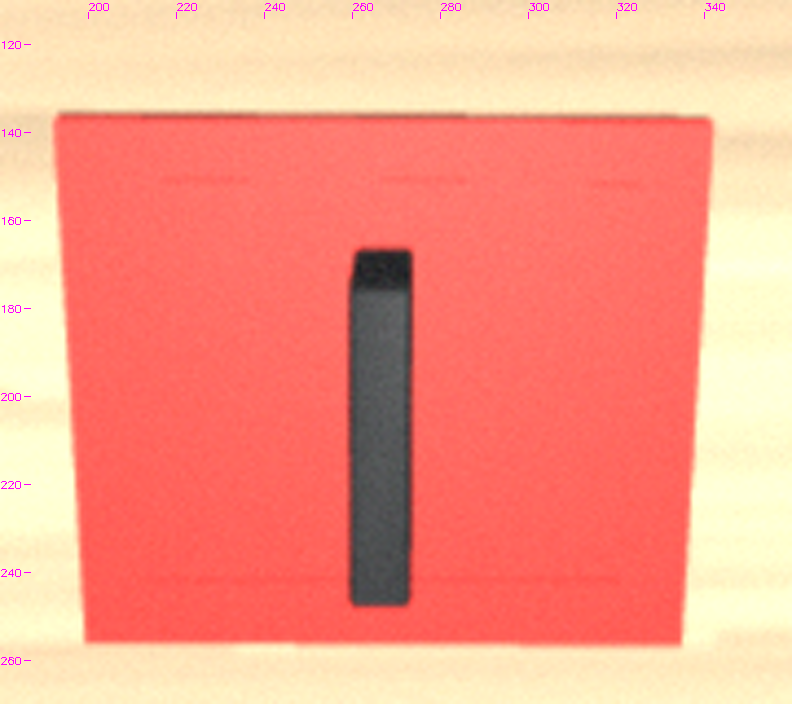

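```bash
python3 - <<'E'
from fit import *
s1,c1=pickle.load(open("l1.pkl","rb"));s2,c2=pickle.load(open("l2.pkl","rb"))
f=lambda L,o,s:[(o[0]+p[0]/s,o[1]+p[1]/s) for p in L]
a=f([(51,60),(45,621),(670,636),(739,82)],(245,110),5);b=f([(57,117),(87,642),(682,645),(712,121)],(180,110),4.4)
m=[(.066,.076),(-.066,.076),(-.066,-.076),(.066,-.076)]
rect([(c1,s1,a),(c2,s2,b)],m);fit2(plane(c1,a,.012,s1),m);fit2(plane(c2,b,.012,s2),m)
print("rib")
a=f([(383,243),(361,575),(418,577),(443,243)],(245,110),5);b=f([(351,289),(351,603),(408,604),(410,289)],(180,110),4.4)
m=[(.037,.007),(-.037,.007),(-.037,-.007),(.037,-.007)]
rect([(c1,s1,a),(c2,s2,b)],m);fit2(plane(c1,a,.057,s1),m);fit2(plane(c2,b,.057,s2),m)
E
python3 to.py .456 -.355 .022 -91
```

```text
0 [ 0.5251 -0.2792  0.0083] res mm [0.3 0.3]
1 [ 0.3931 -0.2766  0.0118] res mm [0. 0.]
2 [ 0.3902 -0.4281  0.0125] res mm [0.2 0.2]
3 [ 0.522  -0.4301  0.015 ] res mm [0. 0.]
centre [ 0.4576 -0.3535] ang deg -1.08 z mean 0.0119 fit err mm [[0.1, -0.5], [0.1, -0.3], [0.0, 0.2], [-0.1, 0.6]]
centre [ 0.4577 -0.3538] ang deg -1.28 z mean 0.012 fit err mm [[0.3, -0.1], [-0.2, -0.3], [0.1, 0.1], [-0.3, 0.2]]
centre [ 0.4575 -0.3539] ang deg -1.29 z mean 0.012 fit err mm [[0.1, -0.7], [-0.0, -0.2], [0.0, 0.1], [-0.1, 0.7]]
rib
0 [ 0.4936 -0.3483  0.0567] res mm [0.1 0.1]
1 [ 0.4231 -0.3465  0.0593] res mm [0.2 0.2]
2 [ 0.4217 -0.359   0.057 ] res mm [0.1 0.1]
3 [ 0.4934 -0.3606  0.0559] res mm [0.1 0.1]
centre [ 0.458  -0.3536] ang deg -1.46 z mean 0.0572 fit err mm [[-1.5, -0.8], [2.0, -0.8], [1.0, 0.6], [-1.4, 0.9]]
centre [ 0.4577 -0.3537] ang deg -1.1 z mean 0.057 fit err mm [[-1.3, -0.9], [1.2, -0.9], [1.0, 0.9], [-0.9, 0.9]]
centre [ 0.4579 -0.3536] ang deg -1.48 z mean 0.057 fit err mm [[-1.3, -0.8], [1.3, -0.7], [1.2, 0.6], [-1.2, 0.8]]
t 34.1 tcp [ 0.4895 -0.3596  0.253 ] yaw -91.06 F [ 0.   0.  -0.4] w 0.902
shift tool [-0.0039  0.0336  0.231 ] dr [-0.0001  0.     -0.0011] dist 0.2335
```

Lid: (0.4577,-0.3538), -1.28°, plate top 0.012, rib top 0.057, and its size fits 132 x 152. Descend.

Call:
carry_out:
  deltas:
    - {"delta_pos": [-0.003, 0.016, 0.03], "dr": [0, 0, 0]}
    - {"delta_pos": [-0.002, 0.016, 0.05], "dr": [0, 0, 0.0038]}
    - {"delta_pos": [0, 0, 0.05], "dr": [0, 0, 0]}
    - {"delta_pos": [0, 0, 0.02], "dr": [0, 0, 0]}
    - {"delta_pos": [0, 0, 0], "dr": [0, 0, 0]}
    - {"delta_pos": [0, 0, 0], "dr": [0, 0, 0]}
    - {"delta_pos": [0, 0, 0], "dr": [0, 0, 0]}

```text
time: 34.98
tool_pos: [0.459, -0.3556, 0.105]
tcp_rot: [-2.196, 2.247, -0.006]
wrist_force: [0.5, 0.6, -0.5]
width: 0.9
```

```bash
python3 to.py .4577 -.3538 .022 -91.28
```

```text
t 34.98 tcp [ 0.459  -0.3556  0.105 ] yaw -91.31 F [ 0.5  0.6 -0.5] w 0.9
shift tool [-0.002   0.0016  0.083 ] dr [-0.0029 -0.0027 -0.0005] dist 0.083
```

Call:
carry_out:
  deltas:
    - {"delta_pos": [-0.0012, 0.0008, 0.025], "dr": [0, 0, 0]}
    - {"delta_pos": [0, 0, 0.03], "dr": [0, 0, 0]}
    - {"delta_pos": [0, 0, 0.018], "dr": [0, 0, 0]}
    - {"delta_pos": [0, 0, 0.008], "dr": [0, 0, 0]}
    - {"delta_pos": [0, 0, 0], "dr": [0, 0, 0]}
    - {"delta_pos": [0, 0, 0], "dr": [0, 0, 0]}

```text
time: 35.72
tool_pos: [0.4574, -0.3539, 0.0225]
tcp_rot: [2.195, -2.247, 0.002]
wrist_force: [1.3, -0.4, -0.3]
width: 0.9
```

```bash
python3 to.py .4577 -.3538 .022 -91.28
```

```text
t 35.73 tcp [ 0.4574 -0.3539  0.0225] yaw -91.33 F [ 1.3 -0.4 -0.3] w 0.9
shift tool [-0.0001 -0.0003  0.0005] dr [-0.001  -0.0012 -0.0008] dist 0.0006
```

Call:
carry_out:
  deltas:
    - {"delta_pos": [0, 0, 0], "dr": [0, 0, 0]}
    - {"delta_pos": [0, 0, 0], "dr": [0, 0, 0]}
    - {"delta_pos": [0, 0, 0], "dr": [0, 0, 0]}
    - {"delta_pos": [0, 0, 0], "dr": [0, 0, 0]}
    - {"delta_pos": [0, 0, 0], "dr": [0, 0, 0]}
    - {"delta_pos": [0, 0, 0], "dr": [0, 0, 0]}
  grip: 0
  force: 60

```text
time: 36.48
tool_pos: [0.4567, -0.3533, 0.0217]
tcp_rot: [2.195, -2.247, 0.0]
wrist_force: [-0.0, 0.2, 3.5]
width: 0.155
```

```bash
python3 to.py .4672 .3504 .22 -98.9
```

```text
t 36.48 tcp [ 0.4567 -0.3533  0.0217] yaw -91.33 F [-0.   0.2  3.5] w 0.155
shift tool [-0.7037  0.0059 -0.1985] dr [ 1.000e-04 -3.000e-04  1.322e-01] dist 0.7312
```

Call:
carry_out:
  deltas:
    - {"delta_pos": [0, 0, -0.01], "dr": [0, 0, 0]}
    - {"delta_pos": [0, 0, -0.035], "dr": [0, 0, 0]}
    - {"delta_pos": [0, 0, -0.05], "dr": [0, 0, 0.044]}
    - {"delta_pos": [0, 0, -0.05], "dr": [0, 0, 0.044]}
    - {"delta_pos": [0, 0, -0.04], "dr": [0, 0, 0.044]}
    - {"delta_pos": [-0.025, 0.0036, -0.02], "dr": [0, 0, 0]}
    - {"delta_pos": [-0.045, 0.0064, 0], "dr": [0, 0, 0]}
    - {"delta_pos": [-0.055, 0.0078, 0], "dr": [0, 0, 0]}
    - {"delta_pos": [-0.055, 0.0078, 0], "dr": [0, 0, 0]}
    - {"delta_pos": [-0.055, 0.0078, 0], "dr": [0, 0, 0]}

```text
time: 37.72
tool_pos: [0.4591, -0.114, 0.2262]
tcp_rot: [2.042, -2.387, -0.001]
wrist_force: [1.2, -0.4, -2.2]
width: 0.156
```

Call:
carry_out:
  deltas:
    - {"delta_pos": [-0.055, 0.0078, 0], "dr": [0, 0, 0]}
    - {"delta_pos": [-0.055, 0.0078, 0], "dr": [0, 0, 0]}
    - {"delta_pos": [-0.055, 0.0078, 0], "dr": [0, 0, 0]}
    - {"delta_pos": [-0.055, 0.0078, 0], "dr": [0, 0, 0]}
    - {"delta_pos": [-0.055, 0.0078, 0], "dr": [0, 0, 0]}
    - {"delta_pos": [-0.05, 0.0071, 0], "dr": [0, 0, 0]}
    - {"delta_pos": [-0.04, 0.0057, 0], "dr": [0, 0, 0]}
    - {"delta_pos": [-0.025, 0.0036, 0], "dr": [0, 0, 0]}
    - {"delta_pos": [0, 0, 0], "dr": [0, 0, 0]}
    - {"delta_pos": [0, 0, 0], "dr": [0, 0, 0]}

```text
time: 38.98
tool_pos: [0.465, 0.2773, 0.226]
tcp_rot: [2.042, -2.385, -0.0]
wrist_force: [0.2, -0.5, -2.7]
width: 0.156
```

```bash
python3 look.py l3; python3 to.py .4666 .3505 .1637 -98.9
```

```text
t 38.98 tcp [0.465  0.2773 0.226 ] yaw -98.87 z [-0.0015 -0.0011 -1.    ] F [ 0.2 -0.5 -2.7] w 0.156
t 39.02 tcp [0.4651 0.2771 0.2262] yaw -98.91 F [-0.2  0.2 -2.6] w 0.153
shift tool [-0.0728  0.0099  0.0624] dr [ 0.0011 -0.0011 -0.0002] dist 0.0964
```

View pics/l3.png

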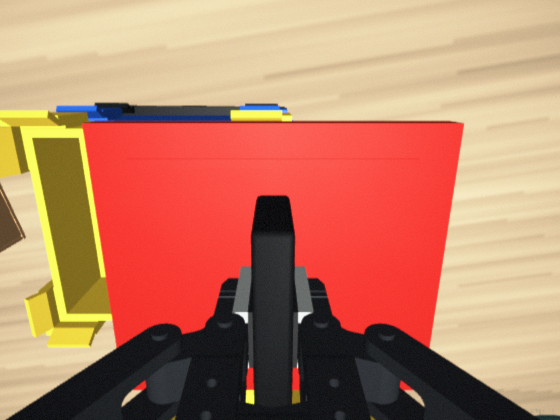

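Call:
carry_out:
  deltas:
    - {"delta_pos": [-0.025, 0.0034, 0], "dr": [0, 0, 0]}
    - {"delta_pos": [-0.032, 0.0043, 0], "dr": [0, 0, 0]}
    - {"delta_pos": [-0.0155, 0.002, 0.015], "dr": [0, 0, 0]}
    - {"delta_pos": [0, 0, 0.015], "dr": [0, 0, 0]}
    - {"delta_pos": [0, 0, 0.005], "dr": [0, 0, 0]}
    - {"delta_pos": [0, 0, 0], "dr": [0, 0, 0]}
    - {"delta_pos": [0, 0, 0], "dr": [0, 0, 0]}
    - {"delta_pos": [0, 0, 0], "dr": [0, 0, 0]}

```text
time: 40.02
tool_pos: [0.4675, 0.3512, 0.1922]
tcp_rot: [-2.042, 2.386, 0.0]
wrist_force: [-0.1, -0.3, -2.2]
width: 0.155
```

```bash
python3 look.py l4; python3 to.py .4666 .3505 .1637 -98.9
```

```text
t 40.02 tcp [0.4675 0.3512 0.1922] yaw -98.9 z [ 6.e-04  7.e-04 -1.e+00] F [-0.1 -0.3 -2.2] w 0.155
t 40.08 tcp [0.4675 0.3512 0.1922] yaw -98.9 F [ 0.5 -0.5 -2.8] w 0.156
shift tool [0.0009 0.0008 0.0285] dr [-0.0004  0.0008 -0.    ] dist 0.0285
```

View pics/l4.png

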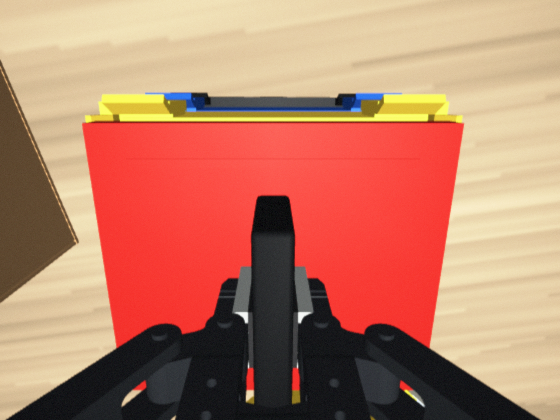

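The lid is centred between the yellow lugs, which sit at x 83–463 in the picture, the same on both sides. Lower it gently.

Call:
carry_out:
  deltas:
    - {"delta_pos": [0.0009, 0.0008, 0.003], "dr": [0, 0, 0]}
    - {"delta_pos": [0, 0, 0.006], "dr": [0, 0, 0]}
    - {"delta_pos": [0, 0, 0.006], "dr": [0, 0, 0]}
    - {"delta_pos": [0, 0, 0.005], "dr": [0, 0, 0]}
    - {"delta_pos": [0, 0, 0.004], "dr": [0, 0, 0]}
    - {"delta_pos": [0, 0, 0.002], "dr": [0, 0, 0]}
    - {"delta_pos": [0, 0, 0], "dr": [0, 0, 0]}
    - {"delta_pos": [0, 0, 0], "dr": [0, 0, 0]}

```text
time: 41.08
tool_pos: [0.4663, 0.3505, 0.1657]
tcp_rot: [-2.043, 2.387, 0.0]
wrist_force: [-0.1, 1.3, -2.5]
width: 0.155
```

```bash
python3 to.py .4666 .3505 .1637 -98.9
```

```text
t 41.08 tcp [0.4663 0.3505 0.1657] yaw -98.89 F [-0.1  1.3 -2.5] w 0.155
shift tool [ 0.     -0.0003  0.002 ] dr [0.0002 0.0003 0.0002] dist 0.0021
```

Call:
carry_out:
  deltas:
    - {"delta_pos": [0, 0, 0.001], "dr": [0, 0, 0]}
    - {"delta_pos": [0, 0, 0.001], "dr": [0, 0, 0]}
    - {"delta_pos": [0, 0, 0.0008], "dr": [0, 0, 0]}
    - {"delta_pos": [0, 0, 0], "dr": [0, 0, 0]}

```text
time: 41.58
tool_pos: [0.4665, 0.3507, 0.1637]
tcp_rot: [-2.042, 2.386, 0.0]
wrist_force: [-1.3, -1.4, 5.3]
width: 0.155
```

```bash
python3 to.py .4666 .3505 .1637 -98.9
```

```text
t 41.58 tcp [0.4665 0.3507 0.1637] yaw -98.89 F [-1.3 -1.4  5.3] w 0.155
shift tool [ 0.0001 -0.0001  0.    ] dr [-0.0003  0.0007  0.0002] dist 0.0002
```

Seated at the predicted 0.1637 with 5 N. Release, lift and back off.

Call:
carry_out:
  deltas:
    - {"delta_pos": [0, 0, 0], "dr": [0, 0, 0]}
    - {"delta_pos": [0, 0, 0], "dr": [0, 0, 0]}
    - {"delta_pos": [0, 0, 0], "dr": [0, 0, 0]}
    - {"delta_pos": [0, 0, -0.02], "dr": [0, 0, 0]}
    - {"delta_pos": [0, 0, -0.04], "dr": [0, 0, 0]}
    - {"delta_pos": [0, 0, -0.05], "dr": [0, 0, 0]}
    - {"delta_pos": [0, -0.03, -0.05], "dr": [0, 0, 0]}
    - {"delta_pos": [0, -0.03, -0.02], "dr": [0, 0, 0]}
    - {"delta_pos": [0, 0, 0], "dr": [0, 0, 0]}
    - {"delta_pos": [0, 0, 0], "dr": [0, 0, 0]}
  grip: 0.6

```text
time: 42.82
tool_pos: [0.5249, 0.341, 0.3425]
tcp_rot: [2.042, -2.386, -0.001]
wrist_force: [0.2, -0.5, -0.2]
width: 0.602
```

```bash
python3 look.py f1; python3 look.py f2 side; python3 look.py f3 top; python3 crop.py f2 100 180 330 400 f2c 3 1.3 20
```

```text
t 42.83 tcp [0.5249 0.341  0.3425] yaw -98.9 z [-1.6e-03 -1.0e-04 -1.0e+00] F [ 0.2 -0.5 -0.2] w 0.602
t 42.88 tcp [0.5244 0.341  0.3418] yaw -98.88 z [-2.5e-03 -7.0e-04 -1.0e+00] F [ 0.5  0.6 -0.7] w 0.602
t 42.92 tcp [0.5242 0.341  0.3414] yaw -98.86 z [-0.0029 -0.001  -1.    ] F [-0.5  0.1 -0.2] w 0.599
```

View pics/f1.png

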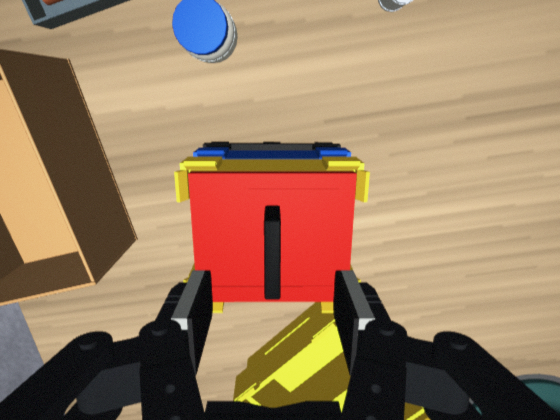

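View pics/f2c.png

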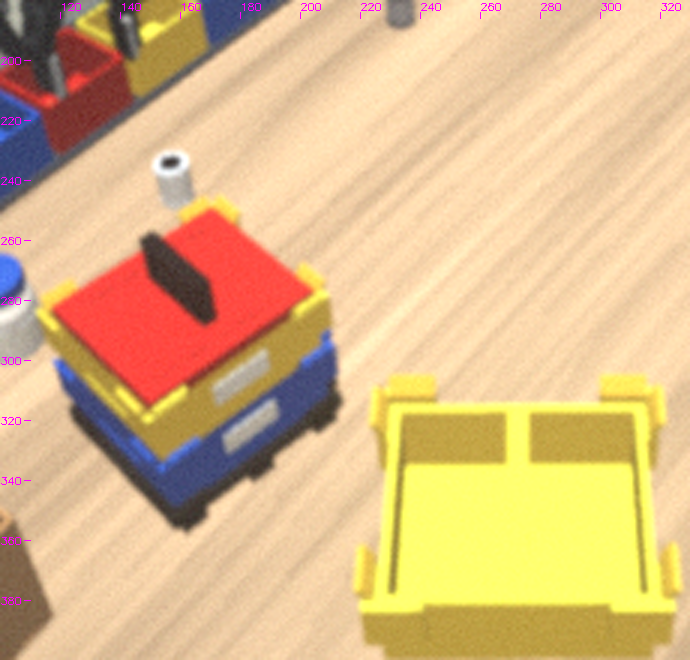

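View pics/f3.png

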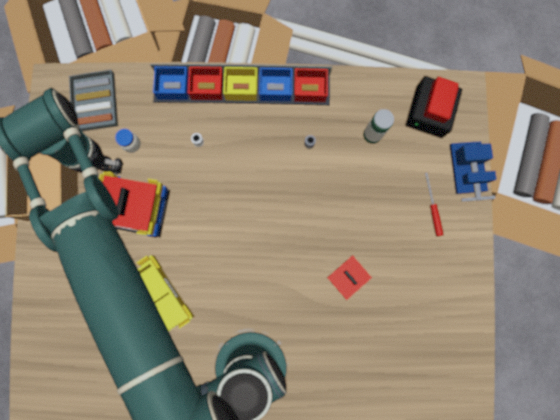

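The stack is level: lid at (271,237) in the wrist view, inside the yellow lugs, with each layer down. White (196,139), steel (310,141), small lid (350,278), jar, can and screwdriver are where they were.

```bash
python3 -c "
from workcell import bot
print(bot.read_state()['time'],bot.finish_job())"
```

```text
the job is handed in; nothing more can be done
42.975 None
```

The kit is built on the skid and handed in at 43.0 s of the allowed 72 s. The order was blue tray with its two caps, yellow tray, brass coupling, then the large red lid.

- **Seating:** Each layer stopped within about 0.5 mm of its computed height (tool at 0.044, 0.103 and 0.164 m). Each was set down with 4–7 N of contact force.
- **Last pictures:** The wrist and side views show the lid level inside the yellow lugs, with both trays down in the lugs below. The coupling was seen upright in the tray's -y compartment before the lid went on.
- **Other things on the bench:** In the top view, the larger yellow tray is partly hidden by the arm; the other things are where they were. The gripper was clear of everything.

**Disagreements:**
- The caps slid a few millimetres inside the blue tray while it was carried. Both were standing upright when last seen, before the yellow tray covered them.
- The first rough top-camera position of the coupling was about 7 mm off. I used the wrist camera's two-view position instead.
- One look at the placed yellow tray differed by about 1 mm from where the arm had set it, which is inside the 2 mm play.

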